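Draw the reference tile from under the parcels and load the sample reader

TASK

Get the sample reader ready. First draw the reference tile out from under the stack of parcels, leaving the stack standing in its place, and lay the tile flat in the reader's cradle; then plug every sample cartridge on the desk upright and fully home into a socket of its own, and last of all swing the latch lever fully over, away from the robot. Leave the other things on the desk alone.

Things in the scene. Friction and masses are not known exactly. Their poses are not given: they have to be found in the camera images.
- reader: The sample reader, fixed on the desk: a grey base 215 x 310 mm and 8 mm thick with a white socket block, an aluminium tile cradle on the side nearest the robot, and a latch lever on a block at the end of its socket row (at negative y). Origin on the desk under it; x points from cradle to socket row (away from the robot), y along the row, z up.
- socket0 (a point): Mouth centre of socket hole 0 of the row of four (54 mm apart), at the top of the white socket block, 34 mm over the desk. Hole 37 x 29 mm, 20 mm deep, 2 mm chamfer, long side along the reader's y. A cartridge fully home has its flange on the block, its foot's underside 16 mm below this point. Any cartridge fits.
- socket1 (a point): Mouth centre of socket hole 1 of the row of four (54 mm apart), at the top of the white socket block, 34 mm over the desk. Hole 37 x 29 mm, 20 mm deep, 2 mm chamfer, long side along the reader's y. A cartridge fully home has its flange on the block, its foot's underside 16 mm below this point. Any cartridge fits.
- socket2 (a point): Mouth centre of socket hole 2 of the row of four (54 mm apart), at the top of the white socket block, 34 mm over the desk. Hole 37 x 29 mm, 20 mm deep, 2 mm chamfer, long side along the reader's y. A cartridge fully home has its flange on the block, its foot's underside 16 mm below this point. Any cartridge fits.
- socket3 (a point): Mouth centre of socket hole 3 of the row of four (54 mm apart), at the top of the white socket block, 34 mm over the desk. Hole 37 x 29 mm, 20 mm deep, 2 mm chamfer, long side along the reader's y. A cartridge fully home has its flange on the block, its foot's underside 16 mm below this point. Any cartridge fits.
- cradle (a point): Cradle centre at its resting surface, 24 mm over the desk. Two U-shaped rests 14 mm wide, 48 mm to either side along the reader's y, side walls 56 mm apart; end stops 136 mm apart; all rise 8 mm above the resting surface. Between the rests it is open 16 mm deep for fingers. The tile lies with its long side along the reader's y, either way round.
- latch (a joint): The latch lever's angle: about 0 to 0.15 at the start (leaning along the reader's -x, toward the robot), 1.0 when swung fully over along the reader's +x. It stays where it is left; its friction is light.
- latch_tip (a point): Tip of the steel latch lever, which is 75 mm long with a small knob on top, standing free on its block; pushing it near the tip along the reader's +x swings it, the tip passing over an arc about 70 mm long.
- stops: Two fixed steel stop posts, 14 mm across and 34 mm high, 80 mm apart between centres. Origin on the desk midway between them; x points from the posts toward the stack, which stands just behind them (its near face about 10 mm from the origin), y from post to post. The tile is drawn out between them along -x.
- tile: Reference tile: aluminium plate with a white face, 130 x 50 x 10 mm, 160 g, with an upright tab at one end that sticks out between the posts; 75 mm of it lies under the stack. Origin: centre of the underside; x from the tab end to the other end, z up. The tab, 20 (x) x 14 (y) mm, 24 mm high above the plate, is centred at x = -53 mm.
- parcel_low: Lower wrapped parcel, black, 90 x 110 x 30 mm (x, y, z), about 250 g, resting on the tile. Origin: centre of its underside. Its x is the stops' x.
- parcel_top: Upper wrapped parcel, blue, 88 x 104 x 30 mm, about 200 g, on the lower one. Origin: centre of its underside.
- tin: Small flat steel tin, 45 x 60 x 18 mm, about 80 g, on the upper parcel. Origin: centre of its underside.
- cart0: One of two to four alike cartridges standing on the desk (may be absent), 51 mm high, 50 g. From below: plug foot 34 x 26 mm, 16 mm high; flange 44 x 36 mm, 5 mm thick; upright grip rib 34 x 14 mm, 30 mm high. Origin: centre of the foot's underside; x along the long side, z up; a half turn about z is the same.
- cart1: One of two to four alike cartridges standing on the desk (may be absent), 51 mm high, 50 g. From below: plug foot 34 x 26 mm, 16 mm high; flange 44 x 36 mm, 5 mm thick; upright grip rib 34 x 14 mm, 30 mm high. Origin: centre of the foot's underside; x along the long side, z up; a half turn about z is the same.
- cart2: One of two to four alike cartridges standing on the desk (may be absent), 51 mm high, 50 g. From below: plug foot 34 x 26 mm, 16 mm high; flange 44 x 36 mm, 5 mm thick; upright grip rib 34 x 14 mm, 30 mm high. Origin: centre of the foot's underside; x along the long side, z up; a half turn about z is the same.
- cart3: One of two to four alike cartridges standing on the desk (may be absent), 51 mm high, 50 g. From below: plug foot 34 x 26 mm, 16 mm high; flange 44 x 36 mm, 5 mm thick; upright grip rib 34 x 14 mm, 30 mm high. Origin: centre of the foot's underside; x along the long side, z up; a half turn about z is the same.
- dropper: Bystander: amber dropper bottle, 26 mm across, 60 mm high. Origin: centre of its underside.
- spray: Bystander: clear spray bottle, 70 mm across, 167 mm high. Origin: centre of its underside.
- rack: Bystander: clear tube rack, 75 x 150 x 47 mm. Origin: centre of its underside.
- tape: Bystander: roll of tape, 68 mm across, 20 mm high. Origin: centre of its underside.
- marker: Bystander: marker pen lying on the desk, 100 mm long, 13 mm thick. Origin: middle of its underside, x along it.

How it is judged:
On the way, in this order (a step that is already met when the one before it is completed fails the run):
1. the tile is drawn clear of the stack, the stack still standing (horizontal distance between tile and parcel_low above 0.108 m and angle between each of parcel_low, parcel_top, tin's own z axis and vertical below 0.08 rad and distance of each of parcel_low, parcel_top, tin from where it was at the start of the episode below 0.035 m), for 0.2 s.
2. the tile lies flat in the cradle, released (horizontal distance between tile and cradle below 0.007 m and z of tile in the frame of cradle between -0.004 and 0.004 m and angle between the x axis of tile and the y axis of reader, either way round below 0.08 rad and angle between tile's own z axis and vertical below 0.05 rad and contact force between tile and the fingers below 0.2 N), for 0.2 s.
3. every cartridge is fully home in a socket (((horizontal distance between cart0 and socket0 below 0.004 m and z of cart0 in the frame of socket0 below -0.013 m) or (horizontal distance between cart0 and socket1 below 0.004 m and z of cart0 in the frame of socket1 below -0.013 m) or (horizontal distance between cart0 and socket2 below 0.004 m and z of cart0 in the frame of socket2 below -0.013 m) or (horizontal distance between cart0 and socket3 below 0.004 m and z of cart0 in the frame of socket3 below -0.013 m)) and angle between the x axis of each of cart0, cart1, cart2, cart3 and the y axis of reader, either way round below 0.12 rad and angle between each of cart0, cart1, cart2, cart3's own z axis and vertical below 0.08 rad and ((horizontal distance between cart1 and socket0 below 0.004 m and z of cart1 in the frame of socket0 below -0.013 m) or (horizontal distance between cart1 and socket1 below 0.004 m and z of cart1 in the frame of socket1 below -0.013 m) or (horizontal distance between cart1 and socket2 below 0.004 m and z of cart1 in the frame of socket2 below -0.013 m) or (horizontal distance between cart1 and socket3 below 0.004 m and z of cart1 in the frame of socket3 below -0.013 m)) and ((horizontal distance between cart2 and socket0 below 0.004 m and z of cart2 in the frame of socket0 below -0.013 m) or (horizontal distance between cart2 and socket1 below 0.004 m and z of cart2 in the frame of socket1 below -0.013 m) or (horizontal distance between cart2 and socket2 below 0.004 m and z of cart2 in the frame of socket2 below -0.013 m) or (horizontal distance between cart2 and socket3 below 0.004 m and z of cart2 in the frame of socket3 below -0.013 m)) and ((horizontal distance between cart3 and socket0 below 0.004 m and z of cart3 in the frame of socket0 below -0.013 m) or (horizontal distance between cart3 and socket1 below 0.004 m and z of cart3 in the frame of socket1 below -0.013 m) or (horizontal distance between cart3 and socket2 below 0.004 m and z of cart3 in the frame of socket2 below -0.013 m) or (horizontal distance between cart3 and socket3 below 0.004 m and z of cart3 in the frame of socket3 below -0.013 m))), for 0.2 s.
4. the latch lever is swung over (value of joint latch above 0.85 rad), for 0.2 s.
At the end, for the whole second after the job is handed in: Tile flat and free in the cradle (7 mm, 0.08 rad); every cartridge upright in a socket (4 mm, foot 13 mm or more below the mouth, 0.12 rad); latch past 0.85 rad; parcels and tin flat (0.08 rad), within 35 mm of where they began; these at rest (all of step 2 and all of step 3 and value of joint latch above 0.85 rad and angle between each of parcel_low, parcel_top, tin's own z axis and vertical below 0.08 rad and distance of each of parcel_low, parcel_top, tin from where it was at the start of the episode below 0.035 m and linear speed of each of parcel_low, parcel_top, tin, tile below 0.02 m/s); the robot touches nothing.
It fails at once if a parcel or the tin toppled, or moved more than 40 mm (angle between any of parcel_low, parcel_top, tin's own z axis and vertical above 0.35 rad or distance of any of parcel_low, parcel_top, tin from where it was at the start of the episode above 0.04 m).
It fails at once if a bystander moved more than 60 mm (distance of any of dropper, spray, rack, tape, marker from where it was at the start of the episode above 0.06 m).
It fails at once if a standing bystander knocked over (angle between any of dropper, spray, rack's own z axis and vertical above 0.6 rad).
Of cart0, cart1, cart2, cart3 only 2 to 4 are there at a start; the rules pass over those that are not, and their reading is None.
At some moment in a run one of cart0, cart1, cart2, cart3 may be knocked a few centimetres aside while the robot is not near it.
It also fails if it takes over 210 s, if anything falls off the work surface, if the arm or the gripper's body presses on something with over 40 N, if the wrist force passes 120 N, or if a joint passes its speed limit or range.

ROBOT

A 6-joint arm with a two-finger parallel gripper is mounted at the origin on the work surface. World frame = base frame: x ahead of the robot, y to its left, z up, the work surface at z = 0. Lengths are in m, angles in rad, forces in N, time in s.
With the tool pointing down it reaches from about 0.35 to 0.975 m from the base axis. Payload 4.9 kg.
Tool frame: the origin (TCP) lies on the front face of the gripper's body, between the roots of the fingers; the fingertips stand 73 mm ahead of it and the grasp point (between the pads) lies 54 mm ahead of it (tip_extent is the distance from the TCP to the fingertips, in m); y points along the fingers, x is the direction in which the jaws open and shut, and the axes are right-handed (so a half turn about y gives the same grasp; the last joint's range is limited). The gripper opens to 85 mm and grips with 20 to 120 N. Pads are 22 mm wide; open, the fingers measure 114 mm over their backs; the gripper's body (76 mm by 85 mm) begins 54 mm behind the grasp point. The pads swing forward as they close: fully open they stand 13 mm farther back than shut.
Start: joints at [1.043, 0.053, 1.613, -0, 1.476, -0.119], TCP at [0.248, 0.573, 0.304] pointing down, gripper open.
Joint ranges: [-3.01, 3.01], [-1.01, 2.22], [0.06, 2.58], [-1.02, 4.17], [0.09, 2.62], [-3.14, 3.14]. Speed limits (rad/s): [2.57, 2.57, 3.14, 3.14, 3.14, 3.14].

INTERFACE

Orientations are given as a unit quaternion [w, x, y, z].
In Python, from plant import state, grab_frame, camera_info, job_done, tip_extent gives the robot as it stands.
- The arm moves only by the tool carry_out, never from a script. Its argument "rows" is a list that holds one entry, the list of rows, each a list of 7 numbers: the turn, a rotation vector about the world's x, y, z as a fraction of full scale, then the shift along the world's x, y, z as a fraction of full scale, then the finger opening in mm, from 0 to 85.4. A call has 1 to 5 rows; each row shifts and turns the commanded pose from where the row before left it; what a row does not reach is not made up. Full scale, the value 1, is 40 mm for a shift and 4 degrees for a turn. A row lasts 1/10 s, in which the tool goes at most 50 mm and 8.59 degrees, less where a joint would pass 70% of its speed; a pose out of reach is approached as far as the arm can. A call with a number of a shift or a turn outside -1 to 1 is refused whole. A call with a gripper value outside its range is refused whole. The fingers move at their own pace and stop on an object; the grip force is fixed at half the most. Time passes only in rows, so rows that do not move let the fingers close. It gives the time, the measured TCP pose, the force and the opening at its end, in the units of the state.
- state(): the state, without advancing time (a new reading comes with each control period).
- grab_frame(name): name is "scene" or "top"; returns the picture (400x640x3 uint8, blue, green, red); there is no depth.
- camera_info(name): a dict with "intrinsics" (3x3 intrinsics, pixels), "xyz" and "rotation" of the camera in the world. Camera axes: x right, y down, z forward; pixel columns grow to the right and rows downward; lengths in m; the calibration is good to about 2 mm. A picture is of the moment at which its call begins. camera_info takes no time and is no camera call.
- job_done(): hands the job in, once; it reports no verdict.
The state is a dict: "time": time; "joint_pos": joint angles; "joint_vel": joint speeds; "joint_efforts": joint torques, N m; "tool_pos": TCP position; "tool_rot": TCP orientation; "contact_force": force on the tool from outside, world axes, zero at the start; "ft_torque": the same for the moment, N m; "gripper_width": opening from 0.0 (shut) to 1.0 (fully open).
Only numpy, scipy, OpenCV 4.12 (cv2) and the standard library are available. Lean on these libraries where they do the work, as an engineer would, in place of code of your own. Each camera call takes 0.05 s, during which the arm holds its last target.

## Working session

There is one attempt and no reset: what is moved stays moved. The work goes in short steps, Python scripts to look and compute and a tool call to move; the robot and the scene stay as the last step left them, time stands still between calls to the robot, and variables do not carry over. Pictures are saved under pics/ and viewed, and the job is handed in when it is done.

Besides the shell and the picture viewer there is one more tool, called after ">>>" as a command line: name --argument value ..., lists and objects as JSON in quotes. carry_out: Moves the arm, as the interface text tells. Shift numbers are shares of 40 mm and turn numbers shares of 4 degrees, none past 1 either way. Its arguments: {"type":"object","properties":{"rows":{"type":"array"}},"required":["rows"]}

```bash
mkdir -p pics; ls
python3 - <<'E'
from plant import *
import cv2
print(state())
for n in("scene","top"):
    print(n,camera_info(n)); cv2.imwrite(f"pics/{n}0.png",grab_frame(n))
print(tip_extent() if callable(tip_extent) else tip_extent)
E
```

```text
pics
{'time': 0.0, 'joint_pos': array([ 1.04302531e+00,  5.33873623e-02,  1.61431353e+00,  1.47291280e-05,
        1.47601957e+00, -1.18983276e-01]), 'joint_vel': array([-0.00094451,  0.00219033, -0.00055146,  0.00078689, -0.00057581,
        0.00076707]), 'joint_efforts': array([-7.09919914e-05, -3.93683124e+01, -3.70178461e+01, -9.67062351e-05,
        7.09698055e-03,  3.15658633e-05]), 'tool_pos': array([0.24817783, 0.57308705, 0.30263229]), 'tool_rot': array([-0.59074818,  0.59140958,  0.38742889, -0.38878035]), 'contact_force': array([ 0.05503423,  0.06300122, -0.7900966 ]), 'ft_torque': array([-0.01495922,  0.01045355, -0.00523143]), 'gripper_width': 1.001642715386747}
scene {'intrinsics': array([[412.17402428,   0.        , 320.64937128],
       [  0.        , 412.17402428, 197.53824183],
       [  0.        ,   0.        ,   1.        ]]), 'xyz': array([1.09360043, 0.23180254, 0.79586844]), 'rotation': array([-0.17803117,  0.52048915,  0.78585713, -0.28253233])}
top {'intrinsics': array([[424.43875608,   0.        , 314.44988965],
       [  0.        , 424.43875608, 200.6338337 ],
       [  0.        ,   0.        ,   1.        ]]), 'xyz': array([0.44272351, 0.01098428, 1.12928799]), 'rotation': array([ 0.02412649, -0.69600387,  0.71652295, -0.03989204])}
0.0726
```

View pics/scene0.png

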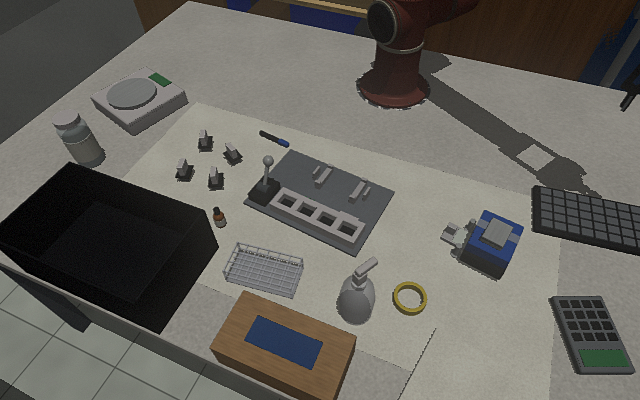

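View pics/top0.png

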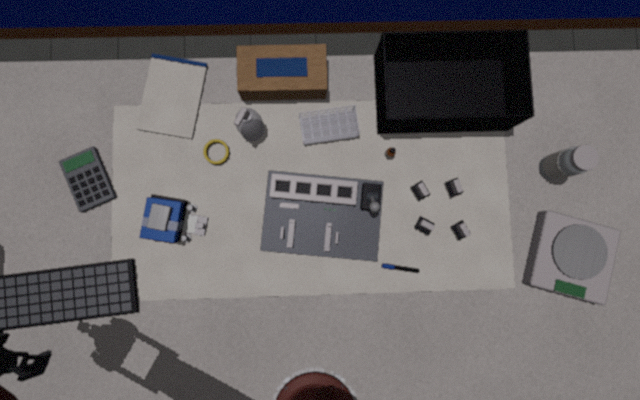

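```bash
cat > h.py <<'E'
import numpy as np, cv2
from plant import *
from scipy.spatial.transform import Rotation as R
def cam(n):
    c=camera_info(n); q=c["rotation"]; return c["intrinsics"],np.array(c["xyz"]),R.from_quat([q[1],q[2],q[3],q[0]]).as_matrix()
def bp(n,uv,z):
    K,p,M=cam(n); uv=np.atleast_2d(np.array(uv,float)); d=np.c_[uv,np.ones(len(uv))]@np.linalg.inv(K).T@M.T
    z=np.broadcast_to(z,len(uv)); return p+d*((z-p[2])/d[:,2])[:,None]
def pj(n,X):
    K,p,M=cam(n); c=(np.atleast_2d(np.array(X,float))-p)@M@K.T; return c[:,:2]/c[:,2:]
def crop(src,x0,y0,x1,y1,s,out):
    im=cv2.imread(src) if isinstance(src,str) else src
    o=cv2.resize(im[y0:y1,x0:x1],None,fx=s,fy=s,interpolation=cv2.INTER_CUBIC)
    o=np.clip(o.astype(float)*1.5,0,255).astype(np.uint8)
    st=10
    for x in range((x0+st-1)//st*st,x1,st):
        cv2.line(o,((x-x0)*s,0),((x-x0)*s,6),(0,0,255),1); cv2.putText(o,str(x),((x-x0)*s,16),0,.35,(0,0,255),1)
    for y in range((y0+st-1)//st*st,y1,st):
        cv2.line(o,(0,(y-y0)*s),(6,(y-y0)*s),(0,0,255),1); cv2.putText(o,str(y),(8,(y-y0)*s+4),0,.35,(0,0,255),1)
    cv2.imwrite(out,o)
E
python3 - <<'E'
from h import *
print(bp("top",[(320,200)],0), bp("top",[(314,400)],0),pj("scene",[[0,0,0]]))
crop("pics/top0.png",135,190,215,250,9,"pics/a.png")
crop("pics/top0.png",255,165,390,265,5,"pics/b.png")
crop("pics/top0.png",375,140,475,245,5,"pics/c.png")
crop("pics/scene0.png",430,190,535,285,6,"pics/d.png")
crop("pics/scene0.png",240,140,400,260,5,"pics/e.png")
crop("pics/scene0.png",170,120,290,230,5,"pics/f.png")
E
```

```text
[[ 0.54620542 -0.03064986  0.        ]] [[0.03218919 0.00077848 0.        ]] [[393.29383422  86.15859308]]
```

View pics/a.png

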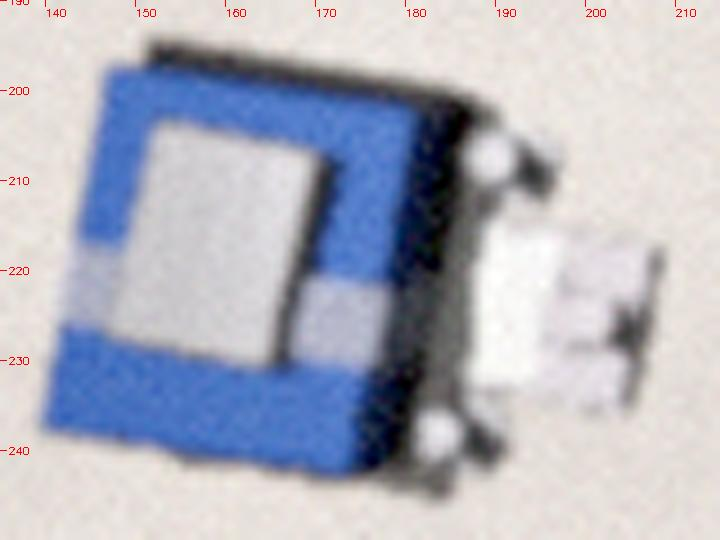

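View pics/b.png

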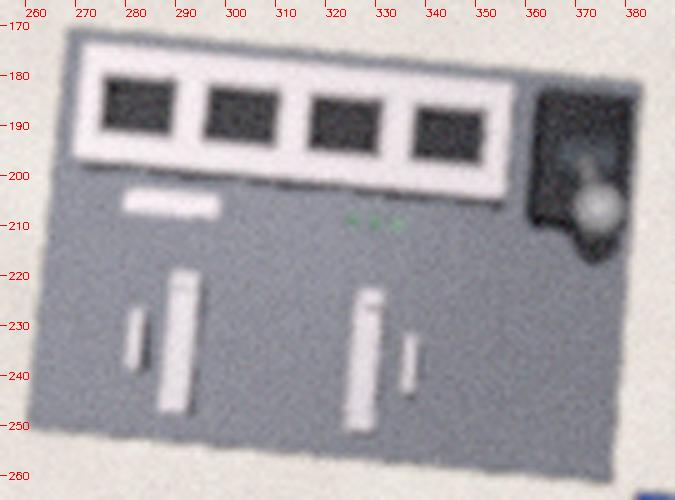

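View pics/c.png

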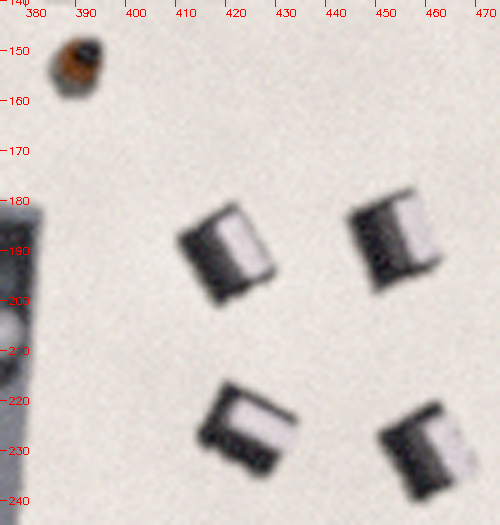

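View pics/d.png

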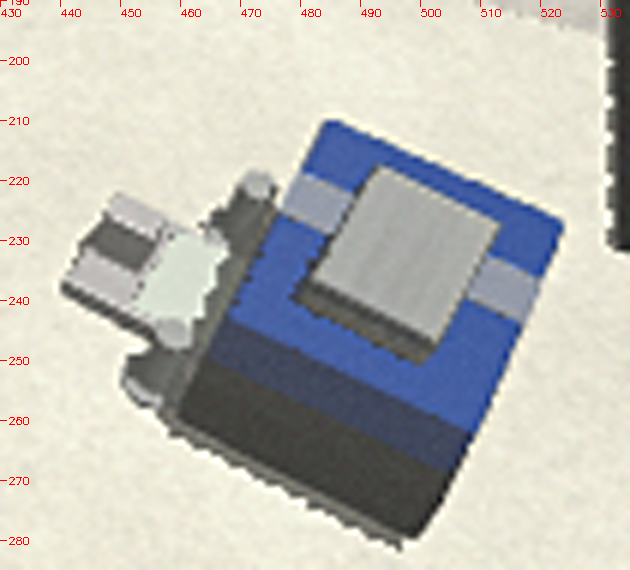

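View pics/e.png

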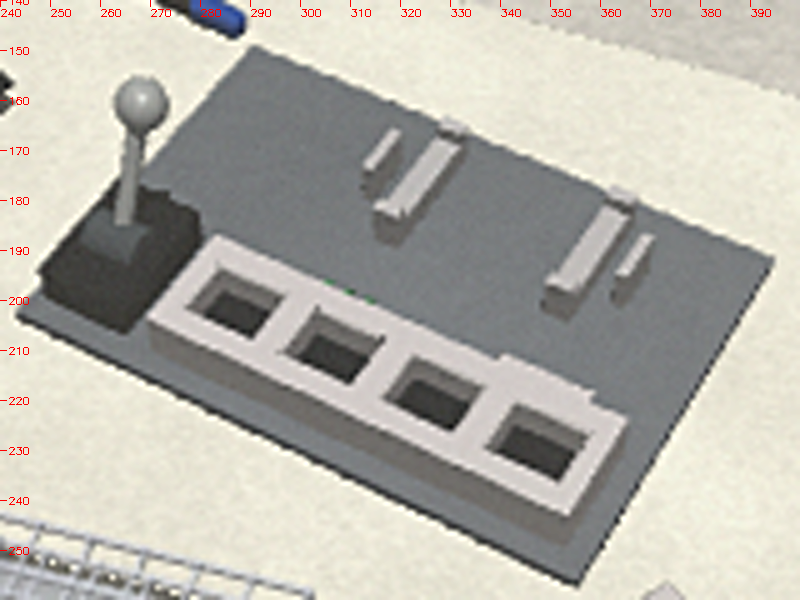

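View pics/f.png

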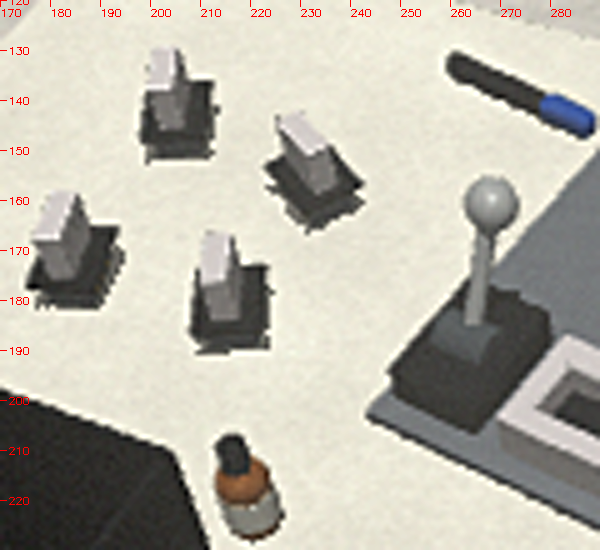

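```bash
cat >> h.py <<'E'
def up(im,x0,y0,x1,y1,s):
    return cv2.resize(im[y0:y1,x0:x1],None,fx=s,fy=s,interpolation=cv2.INTER_CUBIC)
def un(p,x0,y0,s): return (np.array(p,float)+.5)/s-.5+np.array([x0,y0])
E
python3 - <<'E'
from h import *
im=cv2.imread("pics/top0.png"); s=8
x0,y0,x1,y1=262,168,390,268
g=cv2.cvtColor(up(im,x0,y0,x1,y1,s),cv2.COLOR_BGR2GRAY)
print(np.percentile(g,[1,10,30,50,70,90,99]))
for th in (100,110,120):
    b=(g>th).astype(np.uint8)
    cs,hi=cv2.findContours(b,cv2.RETR_CCOMP,cv2.CHAIN_APPROX_NONE)
    for c,h in zip(cs,hi[0]):
        a=cv2.contourArea(c)/s/s
        if 20<a<3000:
            r=cv2.minAreaRect(c); ctr=un(r[0],x0,y0,s)
            z=.034 if h[3]>=0 else .032
            print(th,"hole" if h[3]>=0 else "blob",round(a,1),ctr.round(2),(np.array(r[1])/s).round(2),round(r[2],1),bp("top",ctr,z)[0].round(4))
E
```

```text
[ 35.  80.  93. 100. 147. 153. 159.]
100 blob 39.7 [336.45 236.98] [ 3.92 12.64] 5.6 [ 0.4464 -0.0689  0.032 ]
100 blob 55.6 [280.85 231.84] [ 5.17 14.96] 11.7 [0.4638 0.0739 0.032 ]
100 blob 196.3 [327.24 236.25] [ 7.66 30.38] 5.0 [ 0.4489 -0.0452  0.032 ]
100 blob 213.0 [290.19 232.63] [ 8.15 31.23] 5.2 [0.4611 0.0499 0.032 ]
100 blob 34.4 [374.49 205.95] [6.86 6.32] 11.3 [ 0.5238 -0.1707  0.032 ]
100 blob 166.3 [287.93 205.9 ] [23.83  9.79] 7.5 [0.5303 0.0541 0.032 ]
100 hole 156.7 [344.34 191.6 ] [14.75 11.31] 4.8 [ 0.5633 -0.0934  0.034 ]
100 hole 156.9 [323.49 189.49] [14.61 11.44] 5.0 [ 0.5702 -0.0393  0.034 ]
100 hole 156.5 [302.82 187.6 ] [14.85 11.29] 6.1 [0.5767 0.0142 0.034 ]
100 hole 155.5 [282.19 185.67] [14.7  11.35] 4.1 [0.5832 0.0676 0.034 ]
100 hole 26.4 [268.9  178.22] [ 3.82 15.73] 14.3 [0.6036 0.1016 0.034 ]
110 blob 28.3 [336.31 237.07] [ 2.85 11.61] 5.0 [ 0.4461 -0.0685  0.032 ]
110 blob 37.8 [281.1  232.11] [ 3.42 12.94] 6.5 [0.4631 0.0733 0.032 ]
110 blob 164.2 [327.29 236.28] [ 6.6  29.02] 4.7 [ 0.4488 -0.0453  0.032 ]
110 blob 177.7 [290.32 232.71] [ 6.85 2
[... 431 characters left out ...]
6] [15.09 11.94] 3.6 [0.5832 0.0676 0.034 ]
120 blob 28.0 [281.21 232.15] [ 2.73 12.09] 6.3 [0.463 0.073 0.032]
120 blob 138.2 [327.24 236.21] [ 5.73 28.24] 4.7 [ 0.449  -0.0452  0.032 ]
120 blob 154.6 [290.27 232.75] [ 5.98 28.65] 5.6 [0.4607 0.0498 0.032 ]
120 blob 101.8 [288.88 205.12] [19.88  5.82] 5.0 [0.5322 0.0516 0.032 ]
120 blob 2005.5 [313.11 188.36] [87.32 23.72] 5.3 [ 0.5742 -0.0125  0.032 ]
120 hole 181.7 [344.27 191.57] [15.79 12.38] 5.0 [ 0.5633 -0.0932  0.034 ]
120 hole 180.4 [323.52 189.48] [15.49 12.44] 5.0 [ 0.5703 -0.0394  0.034 ]
120 hole 180.2 [302.91 187.55] [15.69 12.34] 6.0 [0.5768 0.014  0.034 ]
120 hole 178.2 [282.17 185.61] [15.47 12.35] 4.4 [0.5833 0.0676 0.034 ]
```

Run:
```python
from h import *
im=cv2.imread("pics/top0.png")
a=[]
for i,(x,y) in enumerate([(420,190),(454,187),(424,226),(460,230)]):
    o=up(im,x-17,y-15,x+17,y+15,12)
    o=np.clip((o.astype(float)-40)*2,0,255).astype(np.uint8)
    for k in range(0,34,5):
        cv2.line(o,(int((k+.5)*12),0),(int((k+.5)*12),8),(0,0,255),1);cv2.putText(o,str(x-17+k),(int((k+.5)*12),18),0,.35,(0,0,255),1)
    for k in range(0,30,5):
        cv2.line(o,(0,int((k+.5)*12)),(8,int((k+.5)*12)),(0,0,255),1);cv2.putText(o,str(y-15+k),(10,int((k+.5)*12)+4),0,.35,(0,0,255),1)
    o=o[:300,:400] if 0 else cv2.resize(o,(400,300)) if 0 else o
    a.append(o)
cv2.imwrite("pics/g1.png",np.hstack(a[:2])[:, :800]);cv2.imwrite("pics/g2.png",np.hstack(a[2:])[:, :800])
```

```text
(no output)
```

View pics/g1.png

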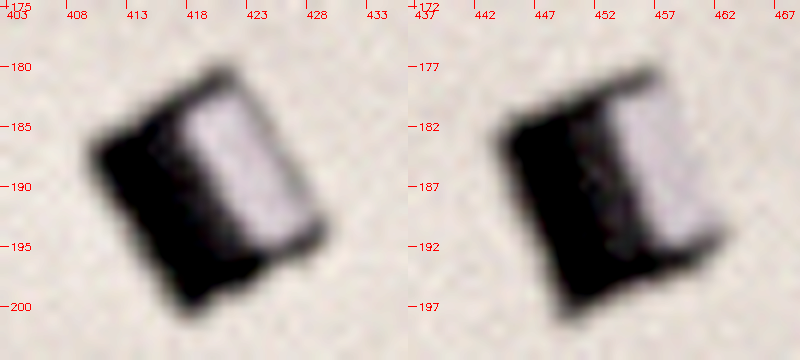

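View pics/g2.png

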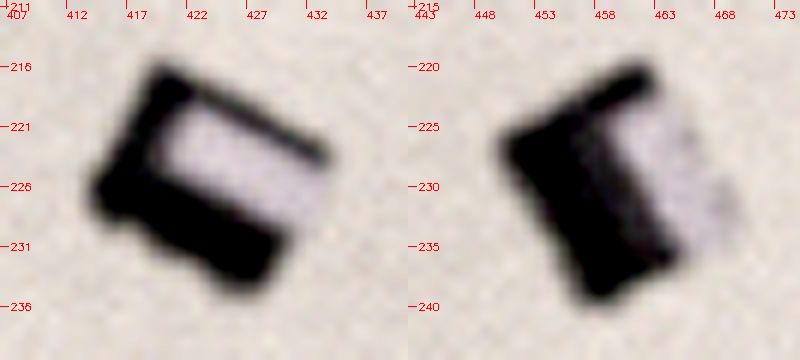

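```bash
cat > fit.py <<'E'
from h import *
from scipy.optimize import minimize
FACES=[((0,-1)),((0,1)),((1,-1)),((1,1)),((2,1))]
def corners(c,hs,ax,sg):
    o=[a for a in range(3) if a!=ax]; P=[]
    for s1,s2 in((-1,-1),(1,-1),(1,1),(-1,1)):
        v=np.array(c,float); v[ax]+=sg*hs[ax]; v[o[0]]+=s1*hs[o[0]]; v[o[1]]+=s2*hs[o[1]]; P.append(v)
    return np.array(P)
def residual(n,im,box,p,boxes,S=6):
    x0,y0,x1,y1=box; K,cp,M=cam(n)
    w,h=x1-x0,y1-y0
    lab=np.zeros((h*S,w*S),np.int32); k=0
    c,s=np.cos(p[2]),np.sin(p[2]); Rz=np.array([[c,-s,0],[s,c,0],[0,0,1]]); t=np.array([p[0],p[1],0])
    for bc,hs in boxes:
        for ax,sg in FACES:
            k+=1
            P=corners(bc,hs,ax,sg)@Rz.T+t
            nn=Rz[:,ax]*sg
            if nn@(cp-P[0])<=0: continue
            uv=pj(n,P); q=((uv-[x0,y0]+.5)*S-.5)
            cv2.fillConvexPoly(lab,np.round(q*16).astype(np.int32),k,lineType=8,shift=4)
    A=[]
    for j in np.unique(lab):
        m=(lab==j).astype(np.float32); m=cv2.GaussianBlur(m,(0,0),S*0.55)
        A.append(cv2.resize(m,(w,h),interpolation=cv2.INTER_AREA).ravel())
    A=np.array(A).T; y=im[y0:y1,x0:x1].reshape(-1,3).astype(float)
    co,_,_,_=np.linalg.lstsq(A,y,rcond=None)
    return ((A@co-y)**2).sum()
def fit(views,p0,boxes,step=(.004,.004,.08)):
    f=lambda p:sum(residual(n,im,b,p,boxes) for n,im,b in views)
    sx=np.array([p0]+[np.array(p0)+np.eye(3)[i]*step[i] for i in range(3)])
    r=minimize(f,p0,method="Nelder-Mead",options=dict(initial_simplex=sx,xatol=1e-4,fatol=1,maxfev=250))
    return r.x,r.fun
CART=[((0,0,.008),(.017,.013,.008)),((0,0,.0185),(.022,.018,.0025)),((0,0,.036),(.017,.007,.015))]
def around(n,p,r,z=.03):
    u=pj(n,[[p[0],p[1],z]])[0]; return (int(u[0]-r),int(u[1]-r),int(u[0]+r),int(u[1]+r))
E
cat > g.py <<'E'
from fit import *
t=cv2.imread("pics/top0.png"); s=cv2.imread("pics/scene0.png")
for uv,a in [((421,190),2.0),((455,188),1.8),((425,226),2.6),((462,230),2.0)]:
    p=bp("top",uv,.03)[0]
    # image slope: rib direction in image -> world yaw
    for nm,vs in (("top",["top"]),("scene",["scene"]),("both",["top","scene"])):
        best=None
        for yaw in (.3,.9,1.5,-.3,-.9):
            q=[p[0],p[1],yaw]
            V=[(n,t if n=="top" else s,around(n,p,17)) for n in vs]
            r=fit(V,q,CART)
            if best is None or r[1]<best[1]: best=r
        print(uv,nm,best[0].round(4),round(best[1]))
E
time python3 g.py
```

```text
Traceback (most recent call last):
  File "g.py", line 11, in <module>
    r=fit(V,q,CART)
  File "fit.py", line 32, in fit
    r=minimize(f,p0,method="Nelder-Mead",options=dict(initial_simplex=sx,xatol=1e-4,fatol=1,maxfev=250))
  File "fit.py", line 30, in <lambda>
    f=lambda p:sum(residual(n,im,b,p,boxes) for n,im,b in views)
               ~~~^^^^^^^^^^^^^^^^^^^^^^^^^^^^^^^^^^^^^^^^^^^^^^
  File "fit.py", line 30, in <genexpr>
    f=lambda p:sum(residual(n,im,b,p,boxes) for n,im,b in views)
                   ~~~~~~~~^^^^^^^^^^^^^^^^
  File "fit.py", line 20, in residual
    uv=pj(n,P); q=((uv-[x0,y0]+.5)*S-.5)
  File "h.py", line 10, in pj
    K,p,M=cam(n); c=(np.atleast_2d(np.array(X,float))-p)@M@K.T; return c[:,:2]/c[:,2:]
          ~~~^^^
  File "h.py", line 5, in cam
    c=camera_info(n); q=c["rotation"]; return c["intrinsics"],np.array(c["xyz"]),R.from_quat([q[1],q[2],q[3],q[0]]).as_matrix()
ValueError: time passes only in moves, steps and waits

real	0m6.768s
user	0m5.127s
sys	0m0.226s
```

```bash
cat >> h.py <<'E'
import functools,os,pickle
_cam0=cam
@functools.lru_cache(None)
def cam(n):
    f=f"cam_{n}.pkl"
    if not os.path.exists(f): pickle.dump(_cam0(n),open(f,"wb"))
    return pickle.load(open(f,"rb"))
E
time python3 g.py
```

```text
(421, 190) top [ 0.5624 -0.2949  0.4906] 91027
(421, 190) scene [ 0.5688 -0.2951  0.5366] 1507209
(421, 190) both [ 0.5663 -0.2962  0.5348] 2370895
(455, 188) top [ 0.5682 -0.3847  0.3631] 108659
(455, 188) scene [ 0.5749 -0.3856  0.3201] 847724
(455, 188) both [ 0.5718 -0.3864  0.3779] 1842076
(425, 226) top [ 0.4702 -0.3003  1.0379] 113558
(425, 226) scene [ 0.4758 -0.3017  0.9986] 493657
(425, 226) both [ 0.4731 -0.302   0.9922] 1419042
(462, 230) top [ 0.4557 -0.3955  0.4593] 97791
(462, 230) scene [ 0.4617 -0.3969  0.5351] 436463
(462, 230) both [ 0.4588 -0.3973  0.4782] 1221723
real	1m2.193s
user	1m54.096s
sys	0m0.076s
```

Run:
```python
from h import *
# hole mouth centers in scene crop e
for c in [(237,303),(334,343),(434,395),(538,440)]:
    uv=un(c,240,140,5); print(uv.round(1),bp("scene",uv,.034)[0].round(4))
X=[[.5633,-.0934,.034],[.5702,-.0393,.034],[.5767,.0142,.034],[.5832,.0676,.034]]
print(pj("scene",X).round(1))
im=cv2.imread("pics/scene0.png"); crop(im,255,170,365,245,7,"pics/e2.png")
o=cv2.imread("pics/e2.png")
for u in pj("scene",X):
    cv2.circle(o,tuple(int(v) for v in ((u-[255,170]+.5)*7-.5)),3,(0,0,255),-1)
cv2.imwrite("pics/e2.png",o)
```

```text
[287.  200.2] [ 0.5689 -0.0923  0.034 ]
[306.4 208.2] [ 0.573 -0.04   0.034]
[326.4 218.6] [0.5827 0.0147 0.034 ]
[347.2 227.6] [0.5877 0.0674 0.034 ]
[[287.6 198.4]
 [307.1 207.4]
 [327.2 216.6]
 [348.  226.1]]
```

View pics/e2.png

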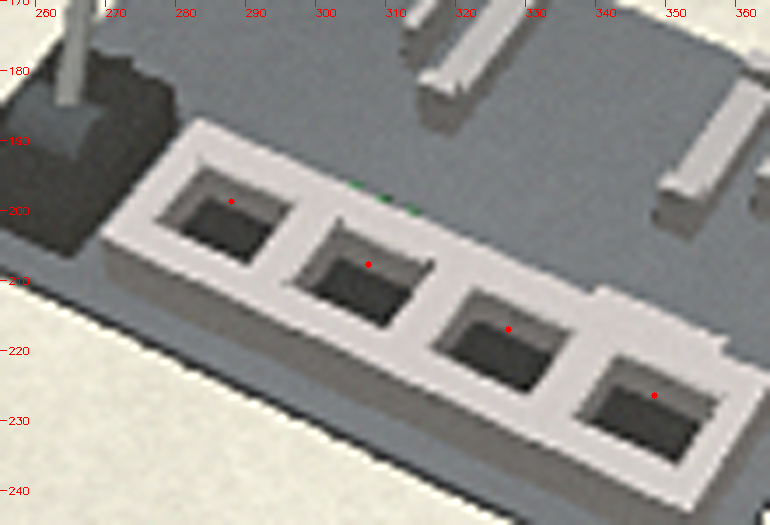

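```bash
cat > g2.py <<'E'
from fit import *
q=state()["tool_rot"]; print(R.from_quat([q[1],q[2],q[3],q[0]]).as_matrix().round(3))
t=cv2.imread("pics/top0.png"); s=cv2.imread("pics/scene0.png")
# stack frame: p = stops origin,yaw ; tile visible part & posts & parcels (painter order)
ST=[((.020,0,.005),(.065,.025,.005)),((-.033,0,.022),(.010,.007,.012)),((0,-.04,.017),(.006,.006,.017)),((0,.04,.017),(.006,.006,.017))]
PAR=[((0.055,0,.025),(.045,.055,.015))]
TOP=[((0,0,.0551),(.044,.052,.0149))]
TIN=[((0,0,.079),(.0225,.03,.009))]
def g(n,im,bx,z,boxes,yaws,p0,r):
    best=None
    for y in yaws:
        rr=fit([(n,im,bx)],[p0[0],p0[1],y],boxes)
        if best is None or rr[1]<best[1]: best=rr
    print(n,best[0].round(4),round(best[1])); return best[0]
p=bp("top",(200,224),.02)[0]
P=bp("top",[(489,0),(0,0)],.034)
o=bp("top",[(488.7-299.7,207.2),(183,238)],.034); print("posts",o)
mid=o.mean(0); print(mid)
d=o[0]-o[1]; print(np.linalg.norm(d[:2]), np.arctan2(d[1],d[0]))
E
python3 g2.py
python3 - <<'E'
import sys; sys.path.insert(0,'.')
import os; os.chdir('.')
from h import *
im=cv2.imread("pics/top0.png")
o=up(im,172,195,214,247,14); o=np.clip((o.astype(float)-60)*1.6,0,255).astype(np.uint8)
for k in range(172,214,4):
    x=int((k-172+.5)*14); cv2.putText(o,str(k),(x,10),0,.35,(0,0,255),1); cv2.line(o,(x,12),(x,18),(0,0,255),1)
for k in range(195,247,4):
    y=int((k-195+.5)*14); cv2.putText(o,str(k),(8,y+4),0,.35,(0,0,255),1); cv2.line(o,(0,y),(6,y),(0,0,255),1)
cv2.imwrite("pics/a2.png",cv2.resize(o,None,fx=.82,fy=.82))
E
```

```text
[[ 0.397 -0.001 -0.918]
 [ 0.918 -0.002  0.397]
 [-0.002 -1.     0.   ]]
posts [[0.53395907 0.30817584 0.034     ]
 [0.45546899 0.32367006 0.034     ]]
[0.49471403 0.31592295 0.034     ]
0.08000477192993806 -0.19489772068797975
```

View pics/a2.png

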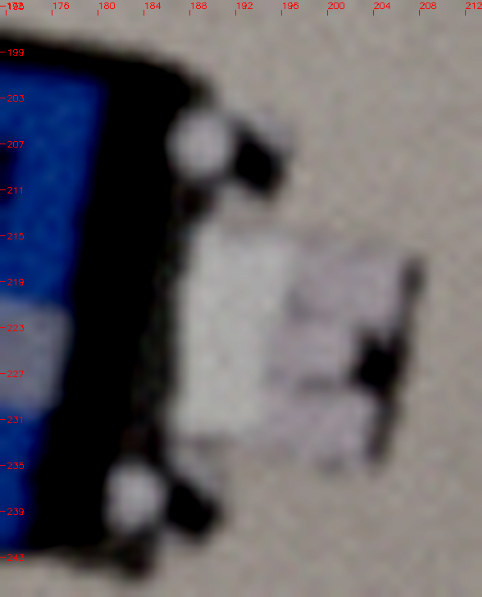

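Run:
```python
from h import *
print(bp("top",[(198.3,225.7)],.034))
# tile end edge and side edges at z=.010
print(bp("top",[(206.3,217.3),(203.0,234.5),(190.5,215),(187.5,232.5)],.010))
o=np.array([.4947,.3159]);x=np.array([.194,.981])
print(o-.033*x)
```

```text
[[0.4857212  0.28464789 0.034     ]]
[[0.50808084 0.26965045 0.01      ]
 [0.4633136  0.2785478  0.01      ]
 [0.51531457 0.31084493 0.01      ]
 [0.46972696 0.31880598 0.01      ]]
[0.488298 0.283527]
```

>>> carry_out --rows '[[[0,0,-0.97,0.3,-0.36,0,40],[0,0,-0.97,0.3,-0.36,0,40],[0,0,-0.97,0.3,-0.36,0,40],[0,0,-0.97,0.3,-0.36,0,40],[0,0,-0.97,0.3,-0.36,0,40]]]'

```text
time: 0.6
tool_pos: [0.3087, 0.5007, 0.3032]
tool_rot: [-0.648, 0.649, 0.282, -0.282]
contact_force: [0.8, -0.3, 0.5]
gripper_width: 0.47
```

>>> carry_out --rows '[[[0,0,-0.97,0.3,-0.36,0,40],[0,0,-0.97,0.3,-0.36,0,40],[0,0,-0.97,0.3,-0.36,0,40],[0,0,-0.97,0.3,-0.36,0,40],[0,0,-0.97,0.3,-0.36,0,40]]]'

```text
time: 1.1
tool_pos: [0.3687, 0.4287, 0.3033]
tool_rot: [-0.686, 0.687, 0.168, -0.169]
contact_force: [-0.3, 0.1, -0.1]
gripper_width: 0.468
```

>>> carry_out --rows '[[[0,0,-0.97,0.3,-0.36,0,40],[0,0,-0.97,0.3,-0.36,0,40],[0,0,-0.97,0.3,-0.36,0,40],[0,0,-0.97,0.3,-0.36,0,40],[0,0,-0.97,0.3,-0.36,0,40]]]'

```text
time: 1.6
tool_pos: [0.4287, 0.3567, 0.3033]
tool_rot: [-0.705, 0.705, 0.05, -0.051]
contact_force: [0.2, -0.4, -0.3]
gripper_width: 0.468
```

>>> carry_out --rows '[[[0,0,-0.97,0.3,-0.36,0,40],[0,0,-0.97,0.3,-0.36,0,40],[0,0,-0.97,0.3,-0.36,0,40],[0,0,-0.97,0.3,-0.36,0,40],[0,0,-0.97,0.3,-0.36,-0.5,40]]]'

```text
time: 2.1
tool_pos: [0.49, 0.2854, 0.2865]
tool_rot: [0.705, -0.703, 0.067, -0.071]
contact_force: [0.4, 1.1, 0.4]
gripper_width: 0.467
```

```bash
cat > look.py <<'E'
import sys
from h import *
tag=sys.argv[1]
for n in sys.argv[2:] or ("scene","top"):
    cv2.imwrite(f"pics/{n}{tag}.png",grab_frame(n))
s=state(); q=s["tool_rot"]; M=R.from_quat([q[1],q[2],q[3],q[0]]).as_matrix()
print(s["time"],s["tool_pos"].round(4),"jawang",np.arctan2(M[1,0],M[0,0]).round(4),"appr",M[:,1].round(3),s["contact_force"].round(2),s["gripper_width"])
E
python3 look.py 1
python3 - <<'E'
from h import *
s=state();p=s["tool_pos"]
print(pj("top",[p,p-[0,0,.07]]),pj("scene",[p,p-[0,0,.07]]))
crop("pics/top1.png",140,180,260,265,6,"pics/a.png")
crop("pics/scene1.png",410,130,540,230,6,"pics/b.png")
E
```

```text
2.2 [0.4882 0.2836 0.2806] jawang -0.1952 appr [-0.005 -0.003 -1.   ] [-1.09  0.08 -1.28] 0.4643798377430495
[[167.58118501 220.48553146]
 [178.11792079 221.92430653]] [[485.6383658  144.45049126]
 [474.78561729 171.13156055]]
```

View pics/a.png

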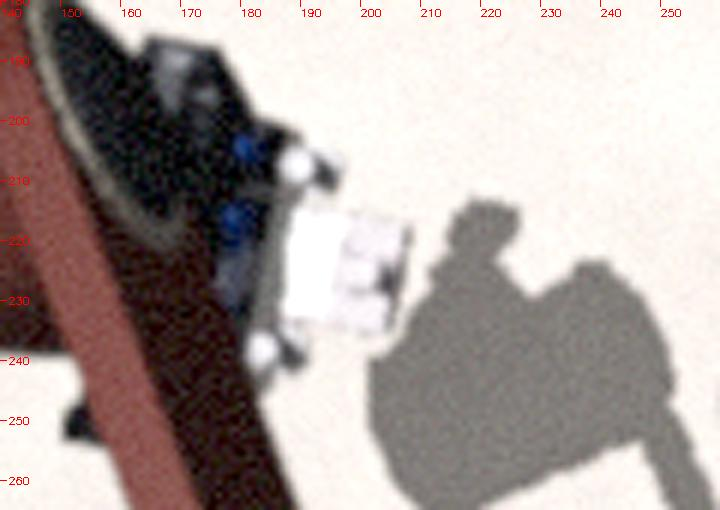

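View pics/b.png

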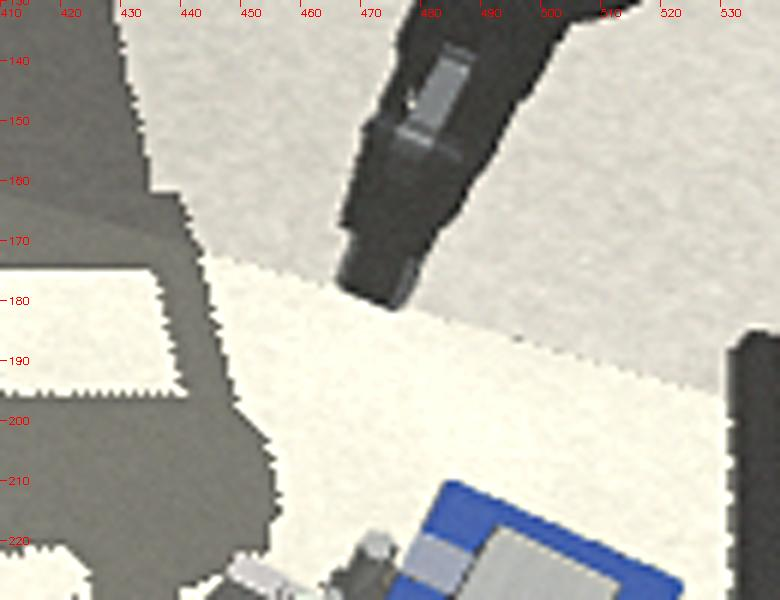

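>>> carry_out --rows '[[[0,0,0,0.03,0,-1,40],[0,0,0,0,0,-1,40],[0,0,0,0,0,-1,40],[0,0,0,0,0,-1,40],[0,0,0,0,0,-0.5,40]]]'

```text
time: 2.7
tool_pos: [0.4869, 0.2851, 0.0998]
tool_rot: [-0.703, 0.705, -0.069, 0.065]
contact_force: [-0.6, -0.2, -0.5]
gripper_width: 0.465
```

```bash
python3 look.py 2
python3 - <<'E'
from h import *
crop("pics/top2.png",140,180,260,265,6,"pics/a.png")
crop("pics/scene2.png",410,180,540,280,6,"pics/b.png")
E
```

```text
2.8 [0.4866 0.2849 0.0998] jawang -0.191 appr [-0.008 -0.003 -1.   ] [ 0.55 -0.66  0.47] 0.46879719497902256
```

View pics/b.png

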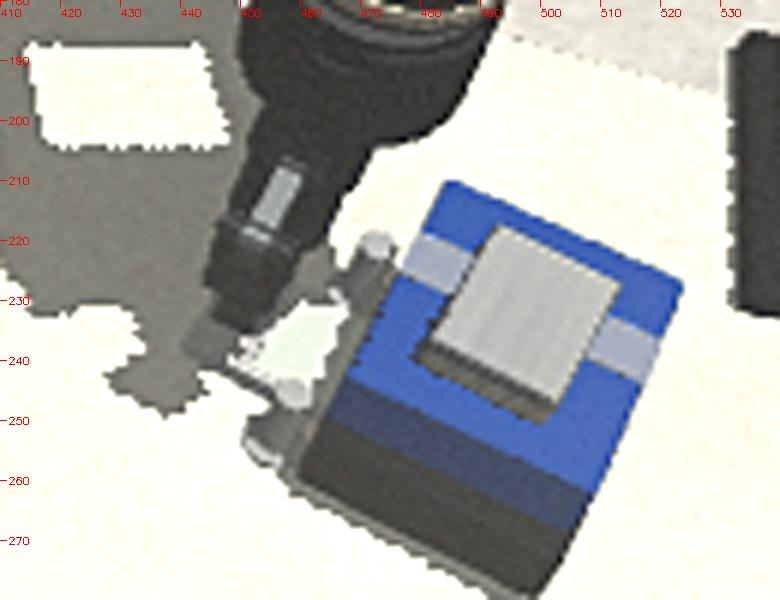

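View pics/a.png

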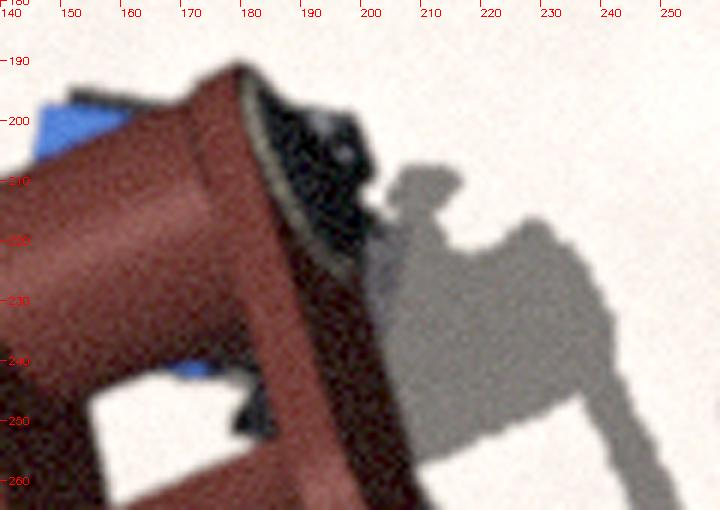

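>>> carry_out --rows '[[[0,0,0,0.07,-0.02,-0.15,40],[0,0,0,0,0,-0.17,40],[0,0,0,0,0,0,40]]]'

```text
time: 3.1
tool_pos: [0.4928, 0.2849, 0.0917]
tool_rot: [0.704, -0.704, 0.068, -0.068]
contact_force: [0.1, -0.3, 0.1]
gripper_width: 0.465
```

>>> carry_out --rows '[[[0,0,0,0,0,0,20],[0,0,0,0,0,0,14],[0,0,0,0,0,0,5],[0,0,0,0,0,0,5],[0,0,0,0,0,0,5]]]'

```text
time: 3.6
tool_pos: [0.4925, 0.285, 0.0922]
tool_rot: [0.704, -0.704, 0.068, -0.068]
contact_force: [-3.1, 0.2, 6.8]
gripper_width: 0.139
```

```bash
python3 look.py 3
python3 - <<'E'
from h import *
crop("pics/scene3.png",410,180,540,280,6,"pics/b.png")
E
```

```text
3.7 [0.4925 0.2849 0.0922] jawang -0.192 appr [ 0.  0. -1.] [-2.96  0.14  5.43] 0.14863773702161015
```

View pics/b.png

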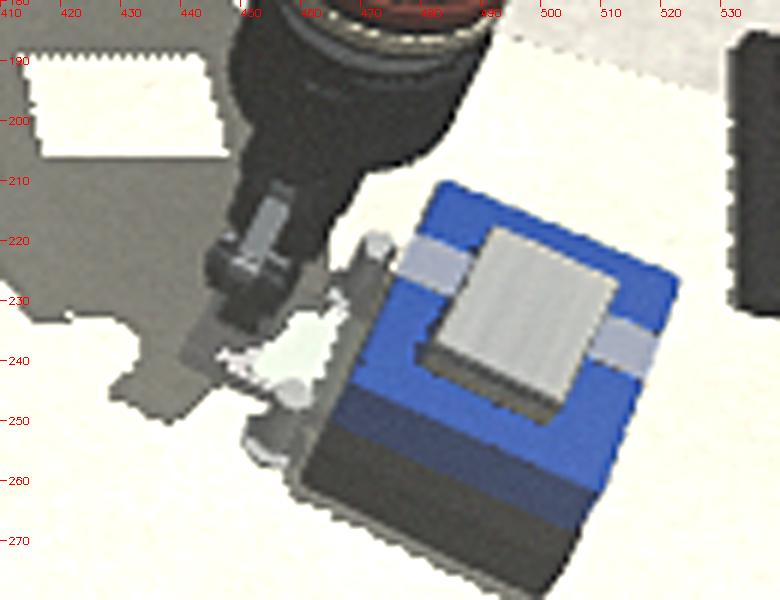

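>>> carry_out --rows '[[[0,0,0,-0.025,-0.123,0,5],[0,0,0,-0.048,-0.245,0,5],[0,0,0,-0.048,-0.245,0,5],[0,0,0,-0.048,-0.245,0,5],[0,0,0,-0.048,-0.245,0,5]]]'

```text
time: 4.2
tool_pos: [0.4849, 0.2423, 0.0922]
tool_rot: [0.706, -0.701, 0.067, -0.07]
contact_force: [3.4, 12.7, -0.9]
gripper_width: 0.145
```

```bash
python3 look.py 4
python3 - <<'E'
from h import *
crop("pics/scene4.png",410,180,540,280,6,"pics/b.png")
E
```

```text
4.3 [0.4847 0.2415 0.0922] jawang -0.194 appr [ 0.004  0.005 -1.   ] [1.15 5.93 0.9 ] 0.14256494657561142
```

View pics/b.png

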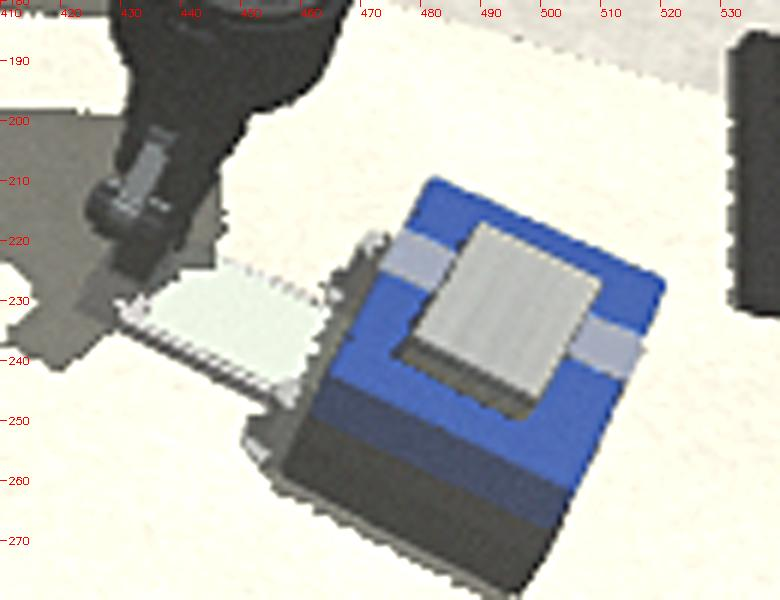

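>>> carry_out --rows '[[[0,0,0,-0.03,-0.15,0,5],[0,0,0,-0.03,-0.15,0,5],[0,0,0,-0.03,-0.15,0,5],[0,0,0,-0.03,-0.15,0,5],[0,0,0,-0.03,-0.15,0,5]]]'

```text
time: 4.8
tool_pos: [0.4787, 0.2106, 0.0922]
tool_rot: [0.704, -0.703, 0.067, -0.069]
contact_force: [1.2, 4.1, 5.1]
gripper_width: 0.144
```

>>> carry_out --rows '[[[0,0,0,-0.03,-0.15,0,5],[0,0,0,-0.03,-0.15,0,5],[0,0,0,-0.03,-0.15,0,5],[0,0,0,-0.03,-0.15,0,5],[0,0,0,0,0,0,5]]]'

```text
time: 5.3
tool_pos: [0.4737, 0.1858, 0.0922]
tool_rot: [0.704, -0.704, 0.067, -0.069]
contact_force: [0.3, 1.5, 6.6]
gripper_width: 0.144
```

```bash
python3 look.py 5
python3 - <<'E'
from h import *
crop("pics/scene5.png",400,180,530,280,6,"pics/b.png")
E
```

```text
5.4 [0.4737 0.1859 0.0922] jawang -0.1927 appr [ 0.002 -0.001 -1.   ] [-0.24  0.76  7.39] 0.14519443318467448
```

View pics/b.png

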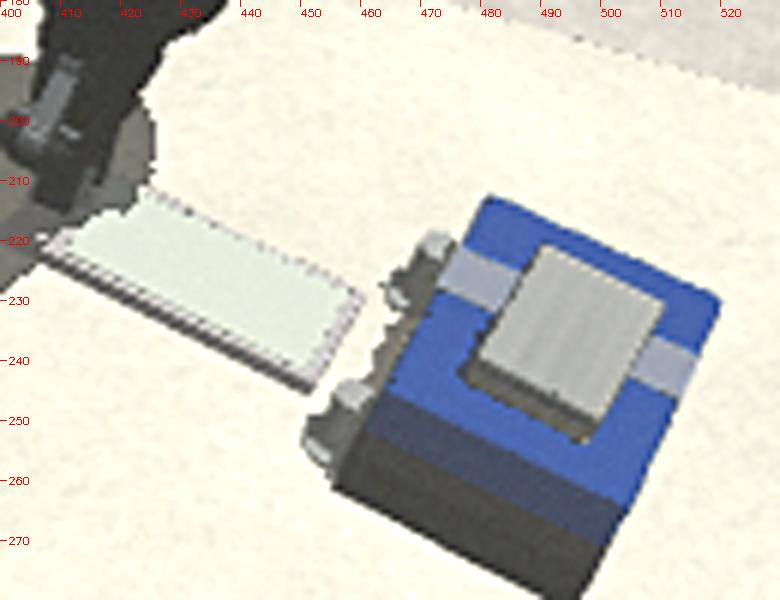

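>>> carry_out --rows '[[[0,0,0,0,0,0,5],[0,0,0,0,0,0,5],[0,0,0,0,0,0,5]]]'

```text
time: 5.7
tool_pos: [0.4737, 0.1859, 0.0922]
tool_rot: [-0.704, 0.704, -0.067, 0.069]
contact_force: [-0.3, 1.2, 7.9]
gripper_width: 0.142
```

```bash
python3 look.py 6
python3 - <<'E'
from h import *
crop("pics/top6.png",180,190,280,260,7,"pics/a.png")
crop("pics/scene6.png",400,200,470,260,10,"pics/b.png")
t=1.378; p=np.array([.4737,.1859]); x=np.array([np.cos(t),np.sin(t)]); y=np.array([-x[1],x[0]])
for n in("top","scene"):
    print(n,pj(n,[[*(p+x*a+y*b),.01] for a,b in ((118,-25),(118,25),(58,-25),(58,25))] if 0 else [[*(p+x*a/1e3+y*b/1e3),.01] for a,b in ((118,-25),(118,25),(58,-25),(58,25))]).round(1))
E
```

```text
5.8 [0.4737 0.1859 0.0922] jawang -0.1925 appr [ 0.002 -0.001 -1.   ] [-0.09  0.79  6.59] 0.13943622012742388
top [[195.8 212.7]
 [192.2 231.6]
 [218.4 216.5]
 [214.9 235.3]]
scene [[453.4 243.6]
 [462.1 228.3]
 [428.7 231.3]
 [437.8 216.6]]
```

View pics/a.png

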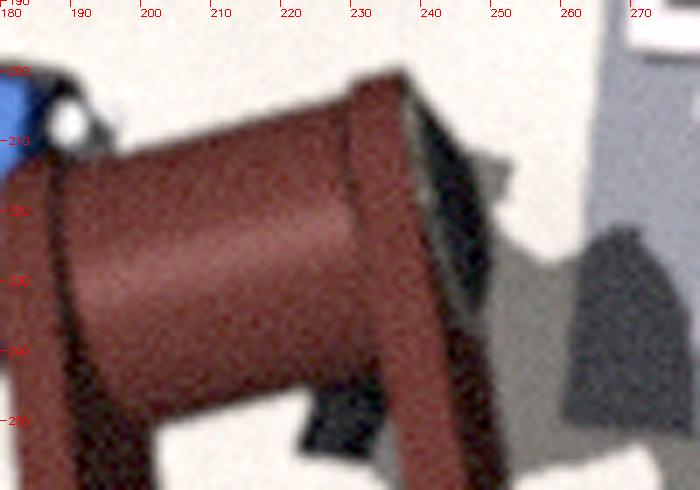

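View pics/b.png

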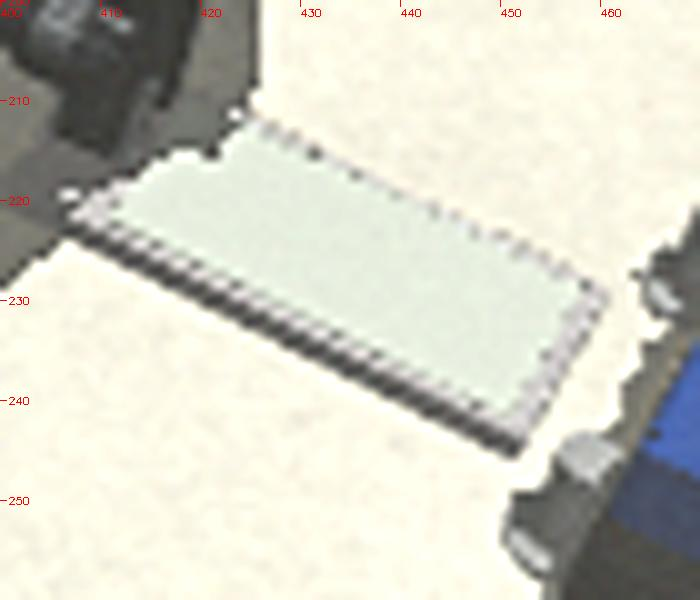

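Run:
```python
from h import *
t=1.378; p=np.array([.4737,.1859]); x=np.array([np.cos(t),np.sin(t)]); y=np.array([-x[1],x[0]])
for c in [(517,443),(610,292),(68,230),(260,112)]:
    uv=un(c,400,200,10); w=bp("scene",uv,.010)[0][:2]; print(uv.round(1),w.round(4),((w-p)@x*1e3).round(1),((w-p)@y*1e3).round(1))
```

```text
[451.2 243.8] [0.5233 0.2926] 114.2 -28.3
[460.6 228.8] [0.4744 0.3035] 115.6 21.9
[406.4 222.6] [0.5053 0.1842] 4.3 -31.3
[425.6 210.8] [0.4543 0.2167] 26.5 24.9
```

>>> carry_out --rows '[[[0,0,0,0,0,0.25,5],[0,0,0,0,0,0.5,5],[0,0,0,0,0,0.75,5],[0,0,0,0,0,0.75,5],[0,0,0,0,0,0,5]]]'

```text
time: 6.3
tool_pos: [0.4747, 0.1863, 0.1851]
tool_rot: [0.704, -0.703, 0.066, -0.07]
contact_force: [2.0, -0.4, -1.3]
gripper_width: 0.147
```

```bash
python3 look.py 7
python3 - <<'E'
from h import *
crop("pics/scene7.png",390,140,520,240,6,"pics/b.png")
E
```

```text
6.4 [0.4725 0.186  0.1806] jawang -0.1925 appr [-0.001 -0.001 -1.   ] [-0.81 -0.7  -2.86] 0.14401449005618433
```

View pics/b.png

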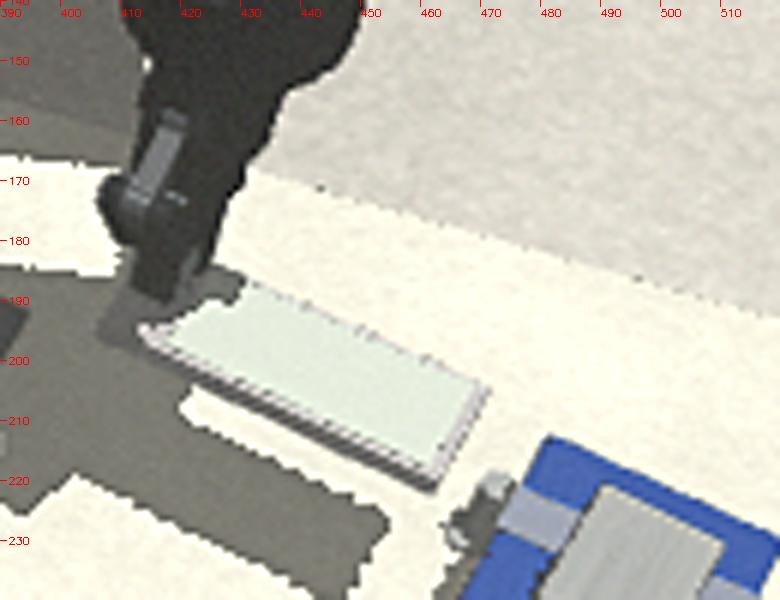

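>>> carry_out --rows '[[[0,0,0.25,-0.03,-0.3,0,5],[0,0,0.25,-0.07,-0.6,0,5],[0,0,0.25,-0.07,-0.8,0,5],[0,0,0.25,-0.07,-0.8,0,5],[0,0,0,-0.07,-0.8,0,5]]]'

```text
time: 6.9
tool_pos: [0.4585, 0.0533, 0.1781]
tool_rot: [-0.706, 0.706, -0.045, 0.041]
contact_force: [0.3, 0.4, -2.3]
gripper_width: 0.142
```

>>> carry_out --rows '[[[0,0,0,-0.07,-0.8,0,5],[0,0,0,-0.07,-0.8,0,5],[0,0,0,-0.07,-0.6,0,5],[0,0,0,-0.03,-0.37,0,5],[0,0,0,0,0,0,5]]]'

```text
time: 7.4
tool_pos: [0.4492, -0.0495, 0.1785]
tool_rot: [0.706, -0.706, 0.046, -0.043]
contact_force: [0.1, 0.3, -0.9]
gripper_width: 0.144
```

>>> carry_out --rows '[[[0,0,0,0,0,-0.5,5],[0,0,0,0,0,-0.3,5],[0,0,0,0,0,0,5]]]'

```text
time: 7.7
tool_pos: [0.4486, -0.0471, 0.1455]
tool_rot: [0.706, -0.705, 0.046, -0.04]
contact_force: [-0.1, -0.7, -1.3]
gripper_width: 0.142
```

```bash
python3 look.py 8
python3 - <<'E'
from h import *
crop("pics/scene8.png",260,110,390,210,6,"pics/b.png")
crop("pics/top8.png",260,165,390,265,6,"pics/a.png")
E
```

```text
7.8 [ 0.4504 -0.0476  0.1482] jawang -0.1217 appr [-0.002  0.001 -1.   ] [-0.06  0.05 -0.81] 0.14619644990250752
```

View pics/b.png

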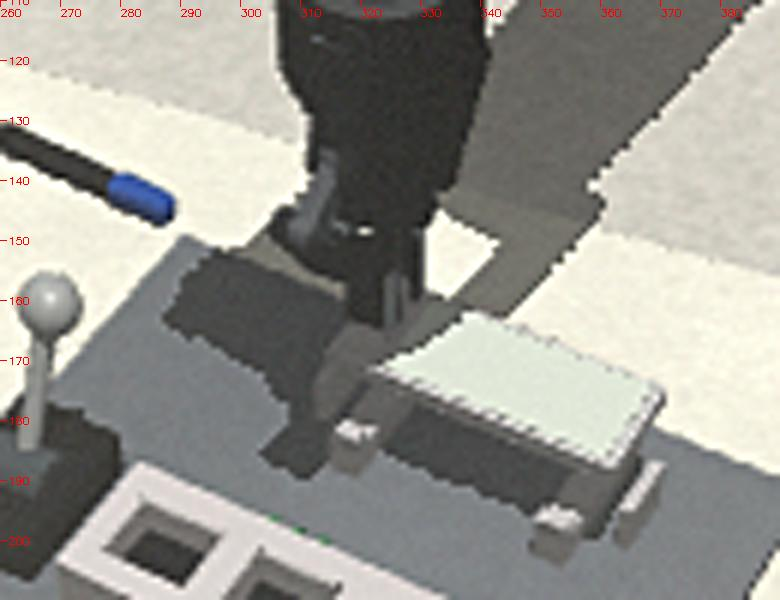

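View pics/a.png

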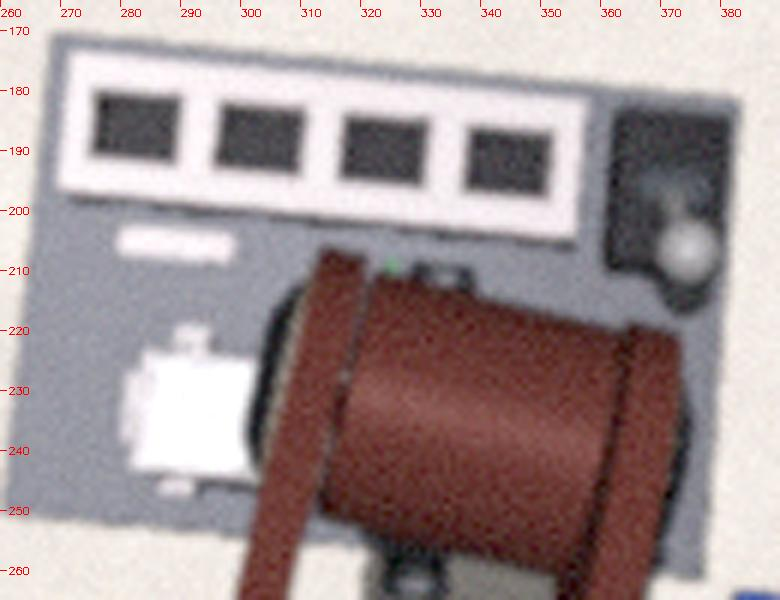

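Run:
```python
from h import *
crop("pics/top8.png",272,212,308,252,15,"pics/a.png")
```

```text
(no output)
```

View pics/a.png

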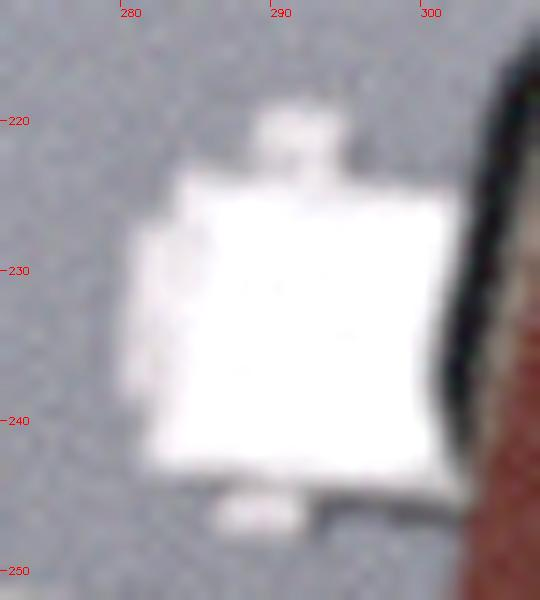

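Run:
```python
from h import *
A=un([(176,168),(143,474)],272,212,15)
w=bp("top",A,.066)[:,:2]; m=w.mean(0); ry=np.array([.1228,.9924])
print(A,w,np.linalg.norm(w[0]-w[1]),"center",m-.065*ry,"top-cradle",(.4548,.0023))
d=w[0]-w[1];print(np.degrees(np.arctan2(d[1],d[0])))
s=state()["tool_pos"]; print("nominal",s[:2]+.053*ry)
```

```text
[[283.26666667 222.73333333]
 [281.06666667 243.13333333]] [[0.48567845 0.06541997]
 [0.43510049 0.07207143]] 0.05101345282627044 center [0.45240747 0.0042397 ] top-cradle (0.4548, 0.0023)
-7.491928689116899
nominal [0.45690628 0.00497593]
```

>>> carry_out --rows '[[[0,0,0,0.055,-0.048,-0.2,5],[0,0,0,0,0,-0.3,5],[0,0,0,0,0,0,5],[0,0,0,0,0,0,5]]]'

```text
time: 8.2
tool_pos: [0.4528, -0.05, 0.1285]
tool_rot: [0.706, -0.706, 0.044, -0.043]
contact_force: [0.4, 0.4, -1.4]
gripper_width: 0.145
```

```bash
python3 look.py 9
python3 - <<'E'
from h import *
crop("pics/scene9.png",300,140,400,220,7,"pics/b.png")
crop("pics/top9.png",272,212,308,252,15,"pics/a.png")
E
```

```text
8.3 [ 0.4533 -0.0502  0.1293] jawang -0.1226 appr [ 0. -0. -1.] [-0.18 -0.13 -1.34] 0.14300047615928746
```

View pics/b.png

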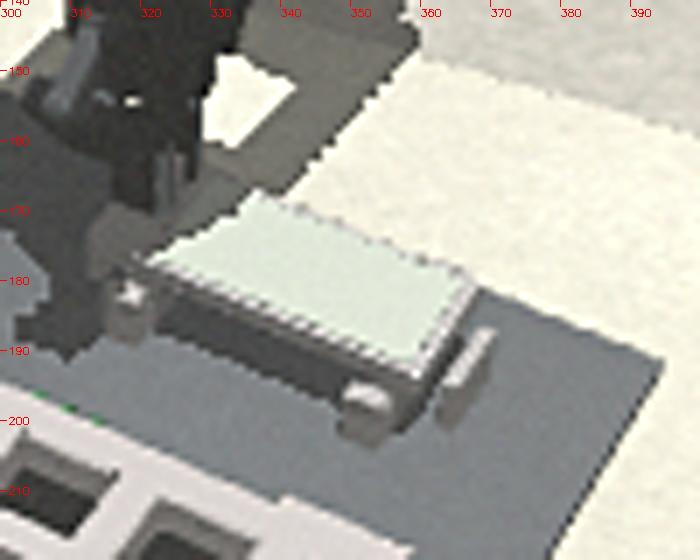

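View pics/a.png

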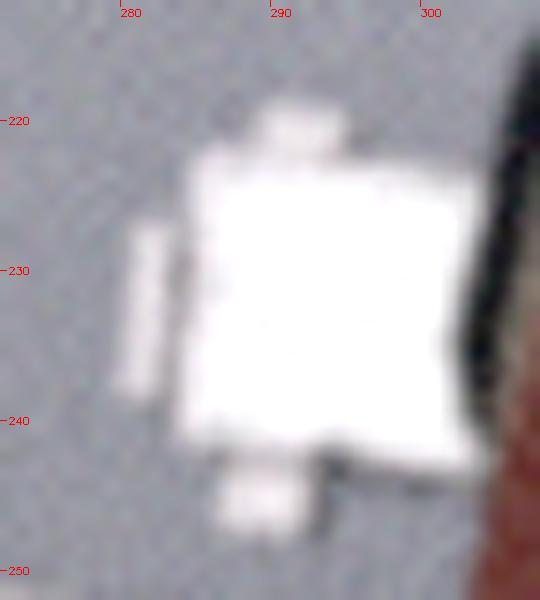

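>>> carry_out --rows '[[[0,0,0,-0.04,0.025,-0.1,5],[0,0,0,0,0,-0.1,5],[0,0,0,0,0,0,5]]]'

```text
time: 8.6
tool_pos: [0.451, -0.049, 0.1204]
tool_rot: [0.706, -0.706, 0.044, -0.043]
contact_force: [0.6, 0.7, -1.8]
gripper_width: 0.149
```

>>> carry_out --rows '[[[0,0,0,0,0,-0.05,5],[0,0,0,0,0,-0.05,5],[0,0,0,0,0,0,5]]]'

```text
time: 8.9
tool_pos: [0.4514, -0.0491, 0.1168]
tool_rot: [0.706, -0.706, 0.044, -0.043]
contact_force: [-0.0, 0.6, -1.2]
gripper_width: 0.142
```

```bash
python3 look.py 10
python3 - <<'E'
from h import *
crop("pics/scene10.png",300,140,400,220,7,"pics/b.png")
crop("pics/top10.png",272,212,308,252,15,"pics/a.png")
E
```

```text
9.0 [ 0.4516 -0.0492  0.1171] jawang -0.1226 appr [-0.  0. -1.] [ 0.27 -0.22 -1.05] 0.14286093373099573
```

View pics/b.png

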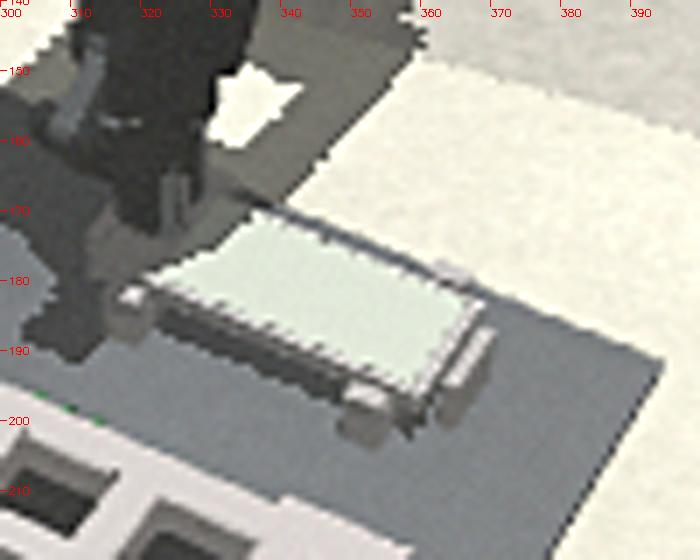

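View pics/a.png

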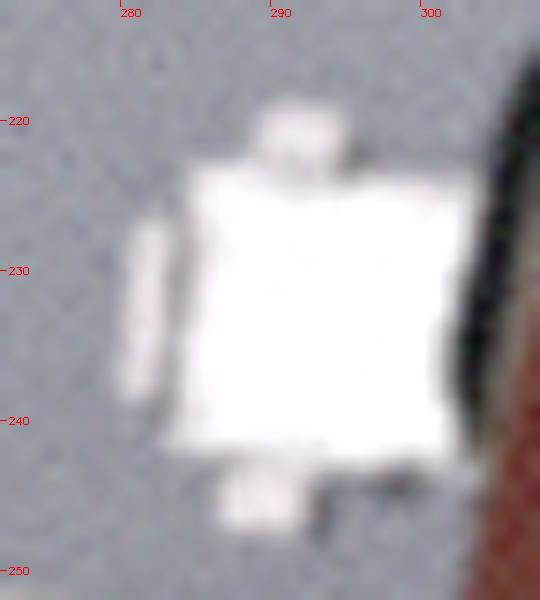

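>>> carry_out --rows '[[[0,0,0,0,0,-0.04,5],[0,0,0,0,0,0,5],[0,0,0,0,0,0,25],[0,0,0,0,0,0,30],[0,0,0,0,0,0,30]]]'

```text
time: 9.5
tool_pos: [0.4516, -0.0492, 0.1155]
tool_rot: [-0.706, 0.706, -0.043, 0.043]
contact_force: [-0.2, 0.2, 0.5]
gripper_width: 0.35
```

>>> carry_out --rows '[[[0,0,0,0,0,0.3,30],[0,0,0,0,0,0.7,30],[0,0,0,0,0,1,30],[0,0,0,0,0,1,30],[0,0,0,0,-0.5,0,30]]]'

```text
time: 10.0
tool_pos: [0.4546, -0.0692, 0.2436]
tool_rot: [-0.705, 0.707, -0.038, 0.047]
contact_force: [0.4, -0.1, -0.5]
gripper_width: 0.352
```

>>> carry_out --rows '[[[0,0,0,0,-1,0,40],[0,0,0,0,-1,0,40],[0,0,0,0,-1,0,40],[0,0,0,0,-1,0,40],[0,0,0,0,-1,0,40]]]'

```text
time: 10.5
tool_pos: [0.4514, -0.2709, 0.2367]
tool_rot: [-0.706, 0.706, -0.043, 0.044]
contact_force: [0.9, -0.2, 0.0]
gripper_width: 0.47
```

```bash
python3 look.py 11
python3 - <<'E'
from h import *
crop("pics/scene11.png",240,130,400,250,5,"pics/b.png")
crop("pics/top11.png",255,165,395,265,5,"pics/a.png")
E
```

```text
10.6 [ 0.4514 -0.273   0.2369] jawang -0.1272 appr [ 0.001 -0.002 -1.   ] [0.35 0.81 0.35] 0.4721549637824407
```

View pics/b.png

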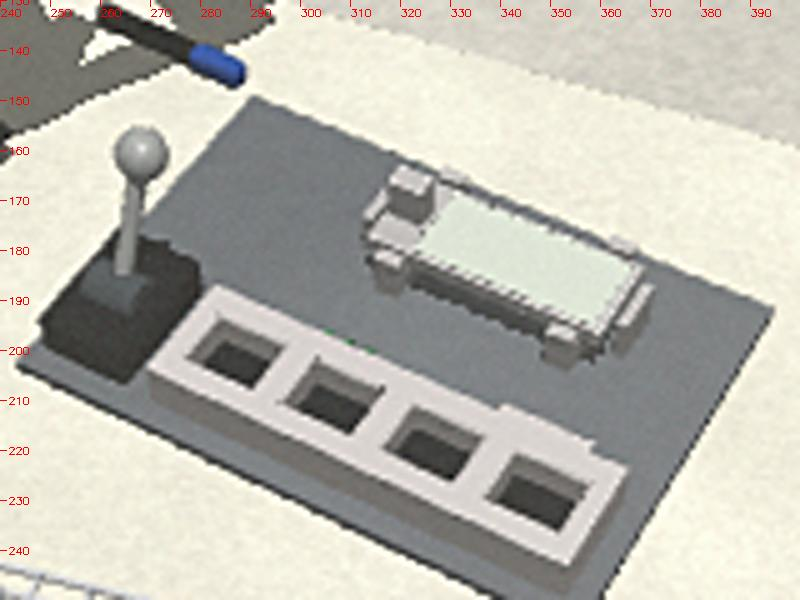

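View pics/top11.png

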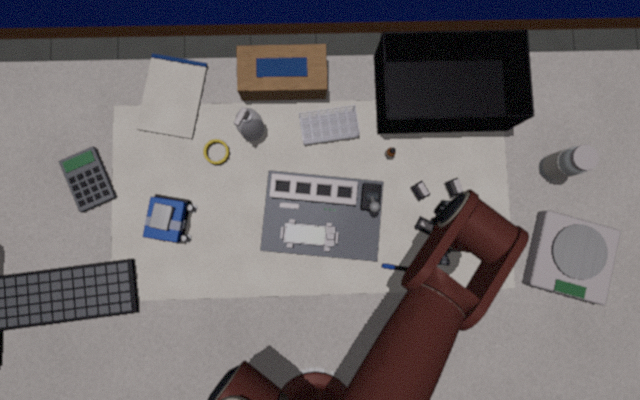

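Run:
```python
from h import *
a=cv2.imread("pics/scene0.png")[110:240,160:290];b=cv2.imread("pics/scene11.png")[110:240,160:290]
o=np.hstack([cv2.resize(x,None,fx=3,fy=3,interpolation=cv2.INTER_CUBIC) for x in(a,b)]);cv2.imwrite("pics/b.png",np.clip(o*1.4,0,255))
```

```text
[ WARN:0@0.296] global loadsave.cpp:1063 imwrite_ Unsupported depth image for selected encoder is fallbacked to CV_8U.
```

View pics/b.png

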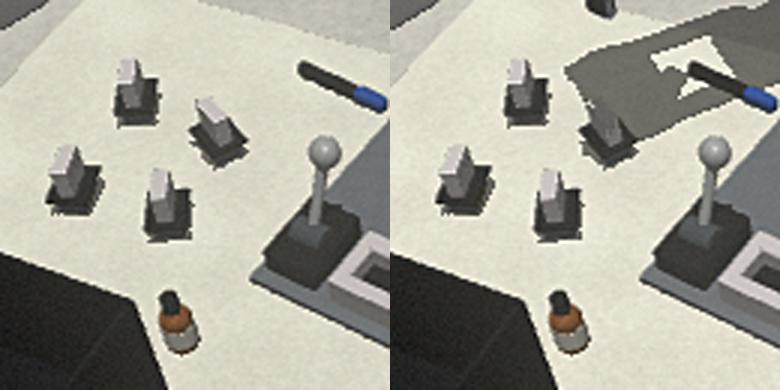

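>>> carry_out --rows '[[[0,0,-0.97,0.092,-0.11,0,40],[0,0,-0.97,0.092,-0.11,0,40],[0,0,-0.97,0.092,-0.11,0,40],[0,0,-0.97,0.092,-0.11,0,40],[0,0,-0.97,0.092,-0.11,0,40]]]'

```text
time: 11.1
tool_pos: [0.4702, -0.2905, 0.2362]
tool_rot: [0.688, -0.688, 0.162, -0.163]
contact_force: [0.5, 0.2, 0.4]
gripper_width: 0.467
```

>>> carry_out --rows '[[[0,0,-0.97,0.092,-0.11,-0.5,40],[0,0,0,0,0,-1,40],[0,0,0,0,0,-1,40],[0,0,0,0,0,0,40],[0,0,0,0,0,0,40]]]'

```text
time: 11.6
tool_pos: [0.4736, -0.2949, 0.1359]
tool_rot: [0.683, -0.682, 0.185, -0.184]
contact_force: [-0.3, -0.4, 0.0]
gripper_width: 0.469
```

```bash
python3 look.py 12
```

```text
11.7 [ 0.475  -0.2963  0.1386] jawang -0.5285 appr [ 0.004 -0.003 -1.   ] [-0.5   0.92  0.62] 0.4721601014185285
```

>>> carry_out --rows '[[[0,0,0,-0.03,-0.07,-0.4,40],[0,0,0,0,0,-0.4,40],[0,0,0,0,0,-0.24,40],[0,0,0,0,0,0,40],[0,0,0,0,0,0,40]]]'

```text
time: 12.2
tool_pos: [0.4721, -0.2981, 0.0931]
tool_rot: [0.683, -0.682, 0.185, -0.184]
contact_force: [0.2, 0.1, -0.3]
gripper_width: 0.466
```

```bash
python3 look.py 13 scene
python3 - <<'E'
from h import *
crop("pics/scene13.png",180,90,300,190,6,"pics/b.png")
E
```

```text
12.25 [ 0.4721 -0.2981  0.0933] jawang -0.5289 appr [-0.001  0.001 -1.   ] [-1.07 -0.82  1.12] 0.47175515618263025
```

View pics/b.png

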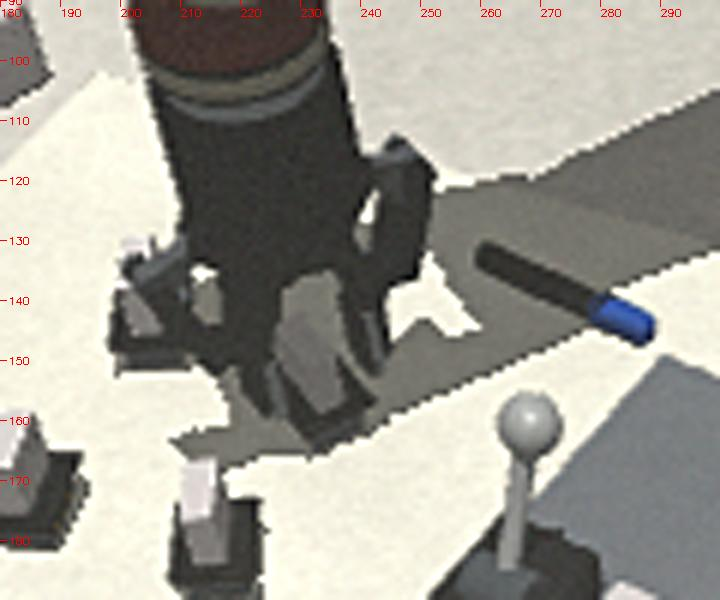

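>>> carry_out --rows '[[[0,0,0,0.03,-0.03,0.12,40],[0,0,0,0,0,0,40],[0,0,0,0,0,0,20],[0,0,0,0,0,0,10],[0,0,0,0,0,0,5]]]'

```text
time: 12.75
tool_pos: [0.4738, -0.2996, 0.099]
tool_rot: [-0.682, 0.683, -0.185, 0.185]
contact_force: [0.4, 0.9, 0.6]
gripper_width: 0.154
```

>>> carry_out --rows '[[[0,0,0,0,0,0,5],[0,0,0,0,0,0,5],[0,0,0,0,0,0,5]]]'

```text
time: 13.05
tool_pos: [0.4737, -0.2997, 0.0989]
tool_rot: [-0.682, 0.683, -0.185, 0.185]
contact_force: [0.9, -0.1, 2.6]
gripper_width: 0.152
```

>>> carry_out --rows '[[[0,0,0,0,0,0.4,5],[0,0,0,0,0,0.8,5],[0,0,0,0,0,1,5],[0,0,0,0,0,1,5],[0,0,0.6,0.1,0.3,0.6,5]]]'

```text
time: 13.55
tool_pos: [0.4781, -0.2888, 0.2556]
tool_rot: [-0.685, 0.687, -0.169, 0.172]
contact_force: [1.5, 0.7, 0.4]
gripper_width: 0.15
```

>>> carry_out --rows '[[[0,0,0.95,0.26,0.85,0,5],[0,0,0.95,0.26,0.85,0,5],[0,0,0.95,0.26,0.85,0,5],[0,0,0.95,0.26,0.85,0,5],[0,0,0.95,0.26,0.85,0,5]]]'

```text
time: 14.05
tool_pos: [0.5296, -0.1161, 0.2515]
tool_rot: [-0.705, 0.705, -0.054, 0.054]
contact_force: [1.3, 0.2, -0.5]
gripper_width: 0.153
```

>>> carry_out --rows '[[[0,0,0.45,0.26,0.85,0,5],[0,0,0,0.26,0.85,0,5],[0,0,0,0.26,0.85,0,5],[0,0,0,0.26,0.85,0,5],[0,0,0,0.26,0.85,0,5]]]'

```text
time: 14.55
tool_pos: [0.5816, 0.0539, 0.2515]
tool_rot: [-0.706, 0.706, -0.044, 0.044]
contact_force: [0.3, -1.0, -0.3]
gripper_width: 0.15
```

```bash
python3 look.py 14
python3 - <<'E'
from h import *
crop("pics/scene14.png",250,90,410,240,4,"pics/b.png")
E
```

```text
14.65 [0.5819 0.0558 0.2514] jawang -0.1195 appr [ 0.     0.001 -1.   ] [ 0.41 -0.13 -0.97] 0.14943552220134612
```

View pics/b.png

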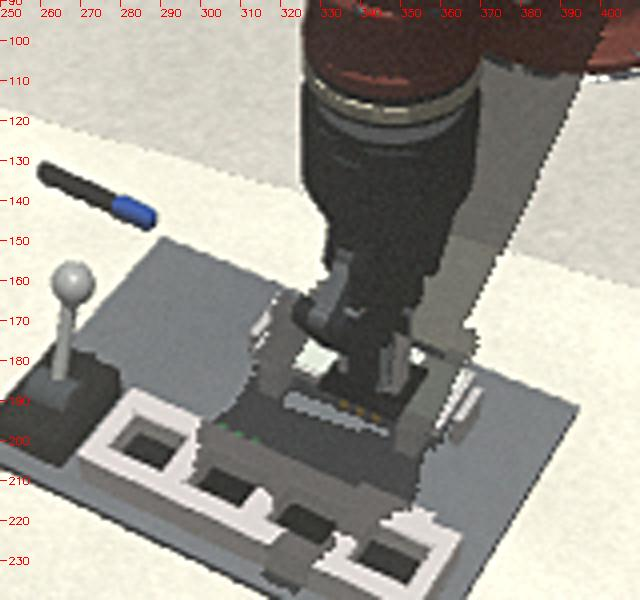

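>>> carry_out --rows '[[[0,0,0,0.115,0.32,-0.5,5],[0,0,0,0,0,-1,5],[0,0,0,0,0,-0.7,5],[0,0,0,0,0,-0.4,5],[0,0,0,0,0,0,5]]]'

```text
time: 15.15
tool_pos: [0.5844, 0.0647, 0.1441]
tool_rot: [-0.706, 0.706, -0.046, 0.042]
contact_force: [-0.6, 0.6, -0.2]
gripper_width: 0.148
```

```bash
python3 look.py 15
python3 - <<'E'
from h import *
crop("pics/scene15.png",300,170,390,250,8,"pics/b.png")
crop("pics/top15.png",255,160,345,230,8,"pics/a.png")
E
```

```text
15.25 [0.5868 0.0648 0.1479] jawang -0.1244 appr [ 0.001 -0.    -1.   ] [ 0.83 -0.02 -0.25] 0.14550975160551133
```

View pics/b.png

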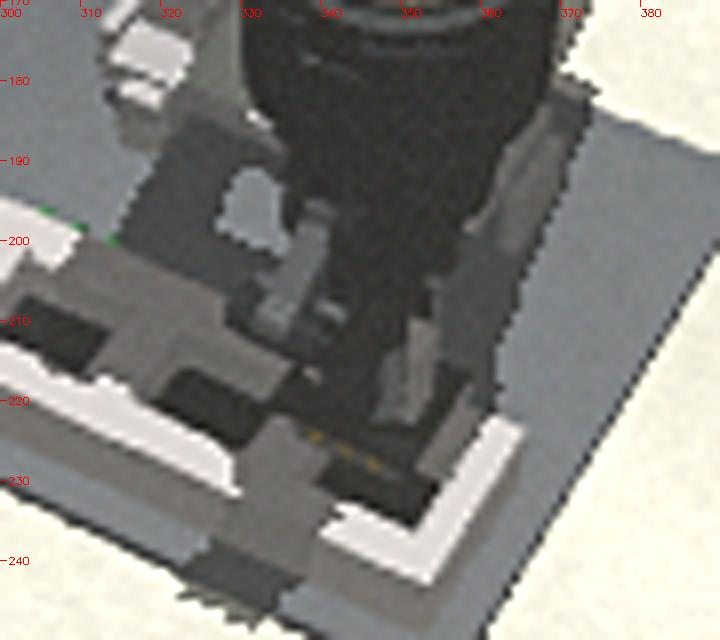

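View pics/a.png

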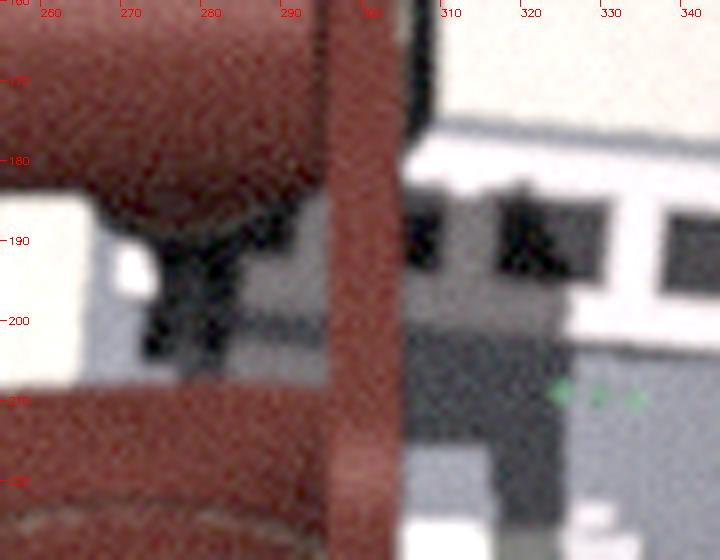

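>>> carry_out --rows '[[[0,0,0,0,0.095,-0.2,5],[0,0,0,0,0,0,5],[0,0,0,0,0,0,5]]]'

```text
time: 15.55
tool_pos: [0.5866, 0.0692, 0.1394]
tool_rot: [0.706, -0.706, 0.043, -0.044]
contact_force: [0.0, -0.4, -1.2]
gripper_width: 0.153
```

```bash
python3 look.py 16 scene
python3 - <<'E'
from h import *
im=cv2.imread("pics/scene16.png").astype(float)
crop(np.clip(im*1.7,0,255).astype(np.uint8),315,195,375,250,13,"pics/b.png")
E
```

```text
15.6 [0.5866 0.0691 0.1394] jawang -0.1238 appr [ 0.001 -0.    -1.   ] [ 0.32 -0.39  0.2 ] 0.14743803515832274
```

View pics/b.png

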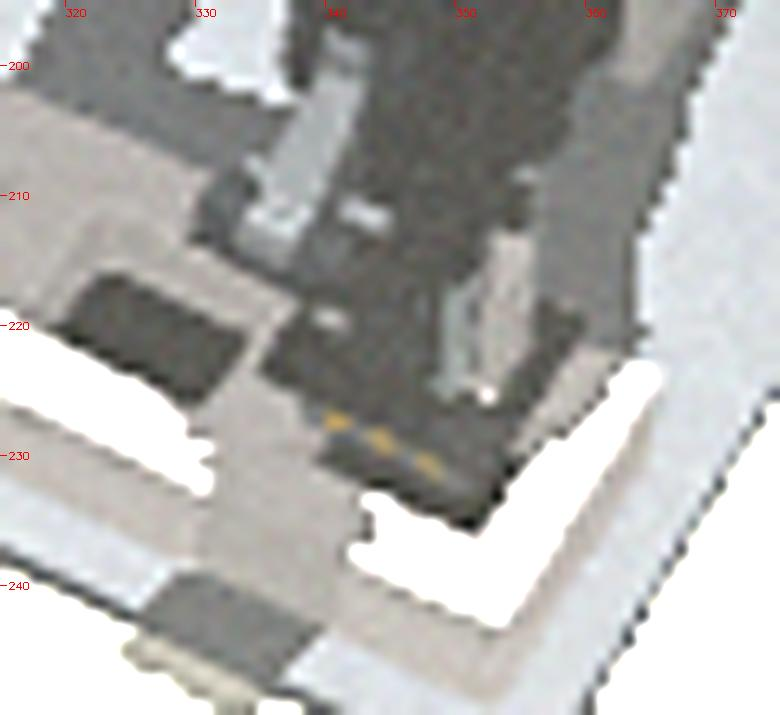

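>>> carry_out --rows '[[[0,0,0,0,0,-0.1,5],[0,0,0,0,0,-0.1,5],[0,0,0,0,0,0,5]]]'

```text
time: 15.9
tool_pos: [0.5857, 0.069, 0.1297]
tool_rot: [-0.706, 0.706, -0.044, 0.043]
contact_force: [-0.6, -0.6, -0.5]
gripper_width: 0.15
```

>>> carry_out --rows '[[[0,0,0,0,0,-0.08,5],[0,0,0,0,0,-0.08,5],[0,0,0,0,0,0,5]]]'

```text
time: 16.2
tool_pos: [0.5858, 0.069, 0.1235]
tool_rot: [-0.706, 0.706, -0.044, 0.043]
contact_force: [0.3, 0.8, -0.7]
gripper_width: 0.152
```

>>> carry_out --rows '[[[0,0,0,0,0,-0.08,5],[0,0,0,0,0,-0.08,5],[0,0,0,0,0,0,5]]]'

```text
time: 16.5
tool_pos: [0.5858, 0.069, 0.1172]
tool_rot: [-0.706, 0.706, -0.044, 0.043]
contact_force: [-0.3, 0.2, -0.8]
gripper_width: 0.152
```

>>> carry_out --rows '[[[0,0,0,0,0,-0.03,5],[0,0,0,0,0,0,5],[0,0,0,0,0,0,25],[0,0,0,0,0,0,40],[0,0,0,0,0,0,40]]]'

```text
time: 17.0
tool_pos: [0.5863, 0.0691, 0.1168]
tool_rot: [0.706, -0.706, 0.044, -0.044]
contact_force: [-0.5, 0.6, 0.3]
gripper_width: 0.469
```

>>> carry_out --rows '[[[0,0,0,0,0,0.3,40],[0,0,0,0,0,0.7,40],[0,0,0,0,0,1,40],[0,0,0,0,0,1,40],[0,0,0,0,-0.5,0.5,40]]]'

```text
time: 17.5
tool_pos: [0.5877, 0.0502, 0.2626]
tool_rot: [0.706, -0.705, 0.04, -0.046]
contact_force: [0.5, -0.0, 0.8]
gripper_width: 0.468
```

>>> carry_out --rows '[[[0,0,0,-0.2,-0.8,0,40],[0,0,0,-0.2,-0.8,0,40],[0,0,0,-0.2,-0.8,0,40],[0,0,0,-0.2,-0.8,0,40],[0,0,0,0,0,0,40]]]'

```text
time: 18.0
tool_pos: [0.5537, -0.0819, 0.2578]
tool_rot: [-0.705, 0.706, -0.045, 0.046]
contact_force: [-0.3, 0.5, -0.1]
gripper_width: 0.469
```

```bash
python3 look.py 17
python3 - <<'E'
from h import *
crop("pics/scene17.png",240,130,400,250,5,"pics/b.png")
crop("pics/top17.png",255,140,475,250,3,"pics/a.png")
E
```

```text
18.1 [ 0.5543 -0.0793  0.2576] jawang -0.1255 appr [ 0.001  0.    -1.   ] [ 0.01  0.53 -0.11] 0.4634316822893829
```

View pics/b.png

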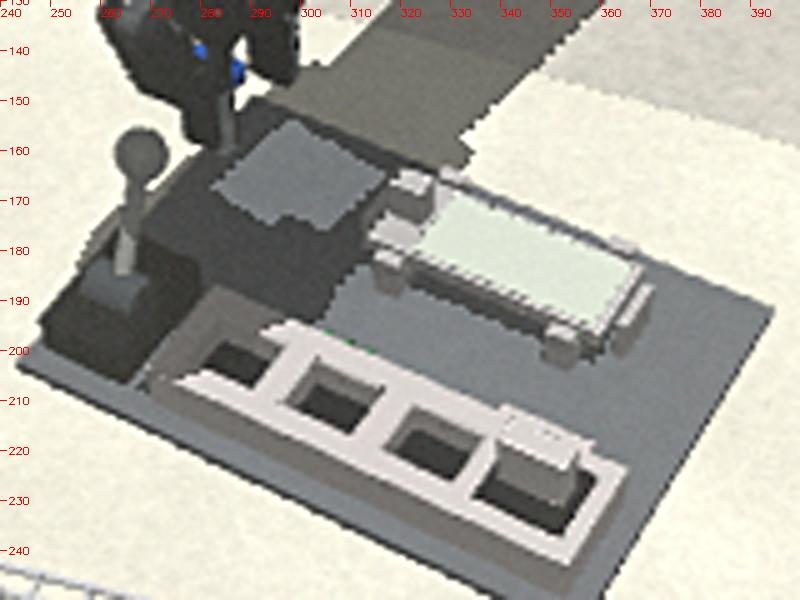

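View pics/a.png

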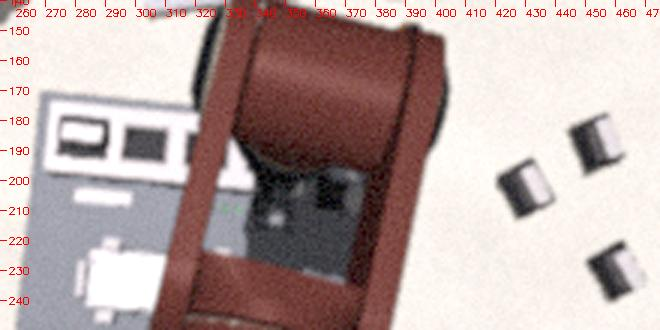

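```bash
cat > g3.py <<'E'
import sys
from fit import *
t=cv2.imread(sys.argv[1])
for a in sys.argv[2:]:
    uv=[float(v) for v in a.split(",")]
    p=bp("top",uv,.03)[0]; best=None
    for yaw in (.3,.9,1.5,-.3,-.9):
        r=fit([("top",t,around("top",p,17))],[p[0],p[1],yaw],CART)
        if best is None or r[1]<best[1]: best=r
    q=best[0]; print(a,q.round(4),round(best[1]),"TCP",(q[:2]+[.003,.001]).round(4),"jaw",round(q[2]-np.pi/2,3),"turn to -.123 deg",np.degrees(-.123-q[2]+np.pi/2).round(1))
E
python3 g3.py pics/top17.png 424,202 454,187 461,230
```

```text
424,202 [ 0.5299 -0.319   0.4542] 109560 TCP [ 0.5329 -0.318 ] jaw -1.117 turn to -.123 deg 56.9
454,187 [ 0.5682 -0.3846  0.3605] 125466 TCP [ 0.5712 -0.3836] jaw -1.21 turn to -.123 deg 62.3
461,230 [ 0.4556 -0.3957  0.4742] 103874 TCP [ 0.4586 -0.3947] jaw -1.097 turn to -.123 deg 55.8
```

>>> carry_out --rows '[[[0,0,-0.947,-0.036,-0.4,0,36],[0,0,-0.947,-0.036,-0.4,0,36],[0,0,-0.947,-0.036,-0.4,0,36],[0,0,-0.947,-0.036,-0.4,0,36],[0,0,-0.947,-0.036,-0.4,0,36]]]'

```text
time: 18.6
tool_pos: [0.5475, -0.1582, 0.2571]
tool_rot: [0.689, -0.689, 0.159, -0.16]
contact_force: [0.4, 0.1, 0.4]
gripper_width: 0.424
```

>>> carry_out --rows '[[[0,0,-0.947,-0.036,-0.4,0,36],[0,0,-0.947,-0.036,-0.4,0,36],[0,0,-0.947,-0.036,-0.4,0,36],[0,0,-0.947,-0.036,-0.4,0,36],[0,0,-0.947,-0.036,-0.4,0,36]]]'

```text
time: 19.1
tool_pos: [0.5405, -0.2383, 0.2571]
tool_rot: [0.653, -0.653, 0.271, -0.271]
contact_force: [0.4, -0.3, -0.1]
gripper_width: 0.418
```

>>> carry_out --rows '[[[0,0,-0.947,-0.036,-0.4,0,36],[0,0,-0.947,-0.036,-0.4,0,36],[0,0,-0.947,-0.036,-0.4,0,36],[0,0,-0.947,-0.036,-0.4,-0.5,36],[0,0,-0.947,-0.036,-0.4,-1,36]]]'

```text
time: 19.6
tool_pos: [0.5357, -0.3199, 0.2011]
tool_rot: [-0.6, 0.6, -0.371, 0.378]
contact_force: [2.0, -0.0, 0.5]
gripper_width: 0.424
```

>>> carry_out --rows '[[[0,0,0,0,0,-0.8,36],[0,0,0,0,0,-0.3,36],[0,0,0,0,0,0,36],[0,0,0,0,0,0,36]]]'

```text
time: 20.0
tool_pos: [0.5337, -0.3187, 0.1543]
tool_rot: [-0.6, 0.6, -0.373, 0.375]
contact_force: [-0.2, -0.4, 1.0]
gripper_width: 0.423
```

```bash
python3 look.py 18
python3 - <<'E'
from h import *
crop("pics/scene18.png",150,90,310,210,5,"pics/b.png")
E
```

```text
20.1 [ 0.5341 -0.3193  0.1555] jawang -1.1148 appr [ 0.003 -0.003 -1.   ] [ 0.19 -0.43  0.05] 0.42011354424662883
```

View pics/b.png

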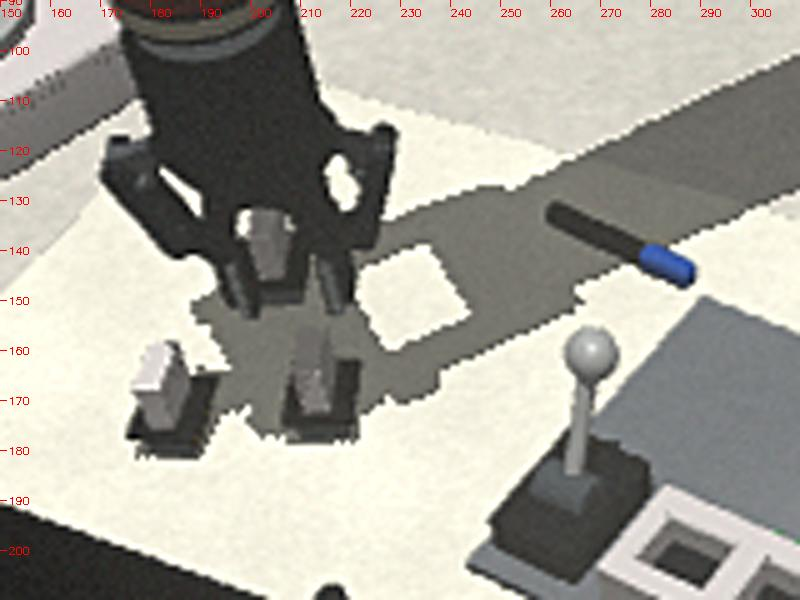

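>>> carry_out --rows '[[[0,0,0,-0.025,0.03,-0.5,36],[0,0,0,0,0,-0.5,36],[0,0,0,0,0,-0.28,36],[0,0,0,0,0,0,36],[0,0,0,0,0,0,36]]]'

```text
time: 20.6
tool_pos: [0.5322, -0.3181, 0.1026]
tool_rot: [-0.6, 0.6, -0.374, 0.375]
contact_force: [-1.0, 0.4, 1.3]
gripper_width: 0.42
```

>>> carry_out --rows '[[[0,0,0,0.02,0,-0.09,36],[0,0,0,0,0,0,36],[0,0,0,0,0,0,20],[0,0,0,0,0,0,10],[0,0,0,0,0,0,5]]]'

```text
time: 21.1
tool_pos: [0.5325, -0.3178, 0.098]
tool_rot: [0.6, -0.6, 0.374, -0.374]
contact_force: [0.2, 1.1, 1.0]
gripper_width: 0.15
```

>>> carry_out --rows '[[[0,0,0,0,0,0,5],[0,0,0,0,0,0,5],[0,0,0,0,0,0,5]]]'

```text
time: 21.4
tool_pos: [0.5325, -0.3178, 0.098]
tool_rot: [-0.6, 0.6, -0.374, 0.374]
contact_force: [-0.5, -0.1, 0.6]
gripper_width: 0.149
```

>>> carry_out --rows '[[[0,0,0,0,0,0.4,5],[0,0,0,0,0,0.8,5],[0,0,0,0,0,1,5],[0,0,0,0,0,1,5],[0,0,0.947,0.031,0.3,0.6,5]]]'

```text
time: 21.9
tool_pos: [0.5345, -0.3072, 0.2556]
tool_rot: [-0.612, 0.612, -0.352, 0.357]
contact_force: [0.1, 0.4, -0.4]
gripper_width: 0.15
```

>>> carry_out --rows '[[[0,0,0.947,0.031,0.573,0,5],[0,0,0.947,0.031,0.573,0,5],[0,0,0.947,0.031,0.573,0,5],[0,0,0.947,0.031,0.573,0,5],[0,0,0.947,0.031,0.573,0,5]]]'

```text
time: 22.4
tool_pos: [0.5399, -0.1902, 0.2512]
tool_rot: [-0.662, 0.662, -0.247, 0.248]
contact_force: [0.7, -0.0, -0.5]
gripper_width: 0.147
```

>>> carry_out --rows '[[[0,0,0.947,0.031,0.573,0,5],[0,0,0.947,0.031,0.573,0,5],[0,0,0.947,0.031,0.573,0,5],[0,0,0.947,0.031,0.573,0,5],[0,0,0.947,0.031,0.573,0,5]]]'

```text
time: 22.9
tool_pos: [0.5461, -0.0756, 0.2512]
tool_rot: [-0.694, 0.694, -0.135, 0.136]
contact_force: [-0.6, 0.0, -0.7]
gripper_width: 0.15
```

>>> carry_out --rows '[[[0,0,0.947,0.031,0.573,0,5],[0,0,0.947,0.031,0.573,0,5],[0,0,0.947,0.031,0.573,0,5],[0,0,0.947,0.031,0.573,-0.4,5],[0,0,0,0,0,-0.8,5]]]'

```text
time: 23.4
tool_pos: [0.5532, 0.0172, 0.2061]
tool_rot: [0.706, -0.706, 0.039, -0.045]
contact_force: [0.8, -0.7, -0.4]
gripper_width: 0.148
```

>>> carry_out --rows '[[[0,0,0,0,0,-0.8,5],[0,0,0,0,0,-0.4,5],[0,0,0,0,0,0,5],[0,0,0,0,0,0,5]]]'

```text
time: 23.8
tool_pos: [0.5517, 0.0149, 0.1552]
tool_rot: [-0.706, 0.706, -0.043, 0.044]
contact_force: [0.0, -0.8, 0.8]
gripper_width: 0.148
```

```bash
python3 look.py 19 scene
```

```text
23.85 [0.5522 0.0148 0.156 ] jawang -0.1242 appr [ 0.003 -0.    -1.   ] [0.39 0.55 0.13] 0.15120446604401394
```

>>> carry_out --rows '[[[0,0,0,0.34,0.02,0,5],[0,0,0,0.34,0,-0.2,5],[0,0,0,0,0,-0.25,5],[0,0,0,0,0,0,5],[0,0,0,0,0,0,5]]]'

```text
time: 24.35
tool_pos: [0.5777, 0.0159, 0.136]
tool_rot: [0.706, -0.706, 0.044, -0.044]
contact_force: [0.2, 1.1, -0.4]
gripper_width: 0.151
```

>>> carry_out --rows '[[[0,0,0,0.035,0,-0.05,5],[0,0,0,0,0,-0.1,5],[0,0,0,0,0,0,5],[0,0,0,0,0,0,5]]]'

```text
time: 24.75
tool_pos: [0.5793, 0.0159, 0.1297]
tool_rot: [-0.706, 0.706, -0.044, 0.044]
contact_force: [-0.5, -0.2, -1.7]
gripper_width: 0.149
```

>>> carry_out --rows '[[[0,0,0,0,0,-0.08,5],[0,0,0,0,0,-0.08,5],[0,0,0,0,0,0,5]]]'

```text
time: 25.05
tool_pos: [0.5794, 0.0158, 0.1228]
tool_rot: [-0.706, 0.706, -0.044, 0.044]
contact_force: [-0.4, -0.9, -1.2]
gripper_width: 0.152
```

>>> carry_out --rows '[[[0,0,0,0,0,-0.08,5],[0,0,0,0,0,-0.08,5],[0,0,0,0,0,0,5]]]'

```text
time: 25.35
tool_pos: [0.5794, 0.0158, 0.1165]
tool_rot: [-0.706, 0.706, -0.044, 0.044]
contact_force: [0.3, -1.5, -1.9]
gripper_width: 0.149
```

Home would be 0.116; release and back off.

>>> carry_out --rows '[[[0,0,0,0,0,-0.03,5],[0,0,0,0,0,0,5],[0,0,0,0,0,0,25],[0,0,0,0,0,0,36],[0,0,0,0,0,0,36]]]'

```text
time: 25.85
tool_pos: [0.5796, 0.0162, 0.1158]
tool_rot: [0.706, -0.706, 0.044, -0.044]
contact_force: [0.2, -0.6, 0.4]
gripper_width: 0.421
```

>>> carry_out --rows '[[[0,0,0,0,0,0.3,36],[0,0,0,0,0,0.7,36],[0,0,0,0,0,1,36],[0,0,0,0,0,1,36],[0,0,-0.9,-0.3,-0.4,0.5,36]]]'

```text
time: 26.35
tool_pos: [0.5697, 0.0007, 0.2618]
tool_rot: [0.704, -0.704, 0.063, -0.069]
contact_force: [0.2, -0.1, -0.1]
gripper_width: 0.419
```

>>> carry_out --rows '[[[0,0,-1,-0.5,-0.7,0,36],[0,0,-1,-0.5,-0.7,0,36],[0,0,-1,-0.5,-0.7,0,36],[0,0,-1,-0.4,-0.7,0,36],[0,0,-1,-0.2,-0.7,0,36]]]'

```text
time: 26.85
tool_pos: [0.4826, -0.1409, 0.257]
tool_rot: [-0.682, 0.682, -0.188, 0.189]
contact_force: [1.7, 0.5, -0.6]
gripper_width: 0.421
```

```bash
python3 look.py 20
python3 - <<'E'
from h import *
crop("pics/scene20.png",240,130,400,250,5,"pics/b.png")
E
```

```text
26.95 [ 0.4829 -0.1424  0.2571] jawang -0.5404 appr [ 0.001 -0.001 -1.   ] [-0.02  0.75  0.51] 0.4196759672515664
```

View pics/b.png

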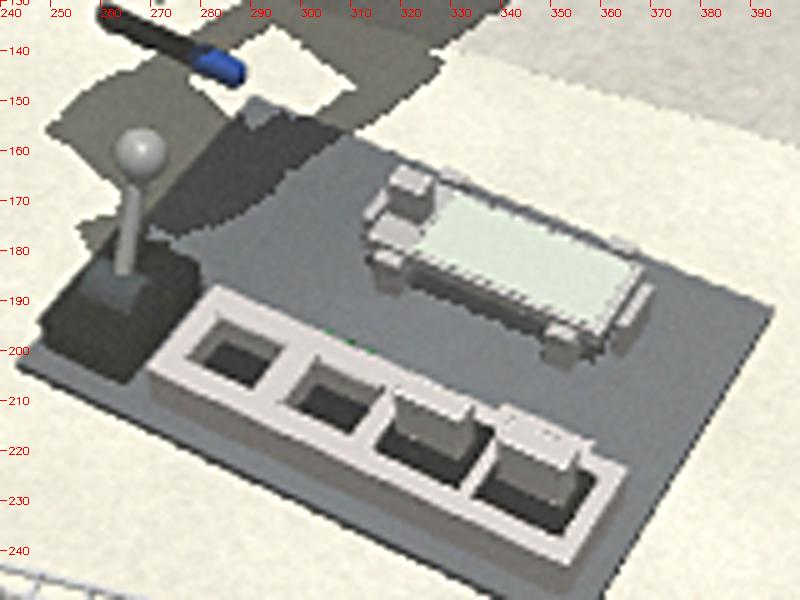

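View pics/top20.png

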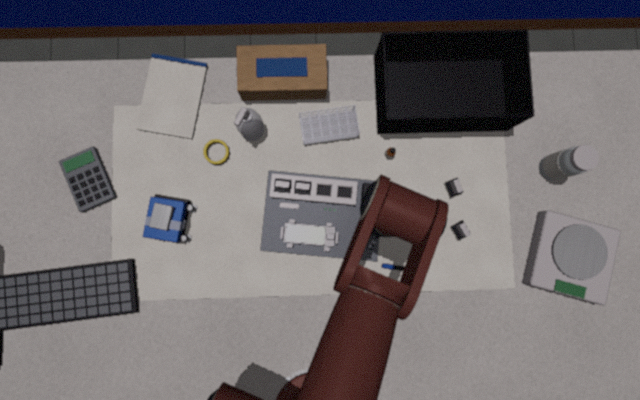

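>>> carry_out --rows '[[[0,0,-1,-0.076,-0.788,0,36],[0,0,-1,-0.076,-0.788,0,36],[0,0,-1,-0.076,-0.788,0,36],[0,0,-1,-0.076,-0.788,0,36],[0,0,-1,-0.076,-0.788,0,36]]]'

```text
time: 27.45
tool_pos: [0.4688, -0.2983, 0.2568]
tool_rot: [0.639, -0.639, 0.303, -0.304]
contact_force: [0.4, -0.4, -0.1]
gripper_width: 0.42
```

>>> carry_out --rows '[[[0,0,-1,-0.076,-0.788,0,36],[0,0,-1,-0.076,-0.788,0,36],[0,0,-0.97,-0.076,-0.788,-0.5,36],[0,0,0,0,0,-1,36],[0,0,0,0,0,-0.6,36]]]'

```text
time: 27.95
tool_pos: [0.4591, -0.3922, 0.1701]
tool_rot: [0.605, -0.604, 0.368, -0.367]
contact_force: [-1.0, 0.3, -2.2]
gripper_width: 0.425
```

>>> carry_out --rows '[[[0,0,0,0,0,-0.4,36],[0,0,0,0,0,0,36],[0,0,0,0,0,0,36]]]'

```text
time: 28.25
tool_pos: [0.4601, -0.3922, 0.1571]
tool_rot: [-0.604, 0.604, -0.367, 0.367]
contact_force: [0.1, 0.4, 1.6]
gripper_width: 0.42
```

```bash
python3 look.py 21
python3 - <<'E'
from h import *
crop("pics/scene21.png",150,80,310,200,5,"pics/b.png")
E
python3 g3.py pics/top20.png 454,187 461,230
```

```text
28.35 [ 0.4604 -0.3928  0.1583] jawang -1.0917 appr [ 0.003 -0.003 -1.   ] [ 0.73 -0.52  0.32] 0.4209779808251368
454,187 [ 0.5683 -0.3851  0.3642] 1405776 TCP [ 0.5713 -0.3841] jaw -1.207 turn to -.123 deg 62.1
461,230 [ 0.4559 -0.3955  0.4509] 1429303 TCP [ 0.4589 -0.3945] jaw -1.12 turn to -.123 deg 57.1
```

View pics/b.png

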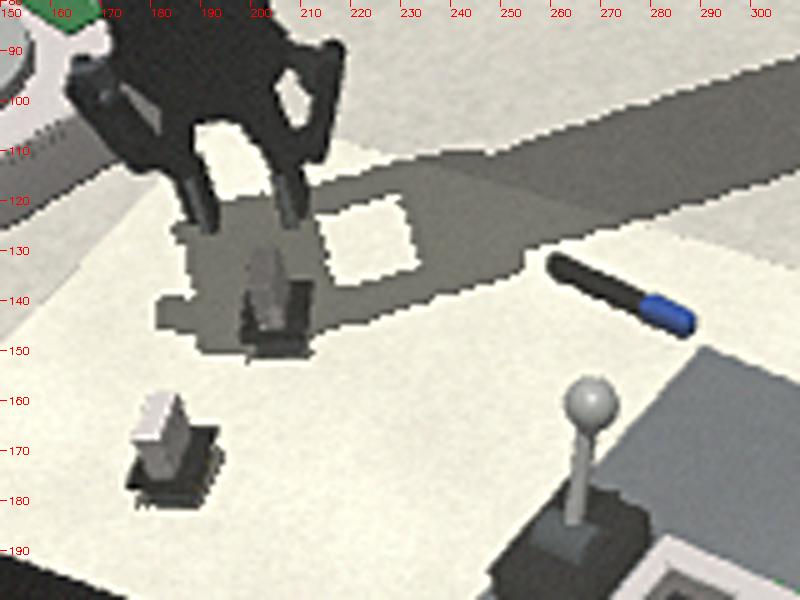

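>>> carry_out --rows '[[[0,0,0,-0.04,-0.045,-0.5,36],[0,0,0,0,0,-0.5,36],[0,0,0,0,0,-0.4,36],[0,0,0,0,0,0,36],[0,0,0,0,0,0,36]]]'

```text
time: 28.85
tool_pos: [0.458, -0.3942, 0.1005]
tool_rot: [-0.604, 0.604, -0.367, 0.367]
contact_force: [0.2, -0.3, 0.7]
gripper_width: 0.425
```

>>> carry_out --rows '[[[0,0,0,0.015,0,-0.05,36],[0,0,0,0,0,0,36],[0,0,0,0,0,0,20],[0,0,0,0,0,0,10],[0,0,0,0,0,0,5]]]'

```text
time: 29.35
tool_pos: [0.4585, -0.3942, 0.0982]
tool_rot: [-0.604, 0.604, -0.367, 0.367]
contact_force: [0.2, 1.4, -0.0]
gripper_width: 0.148
```

>>> carry_out --rows '[[[0,0,0,0,0,0,5],[0,0,0,0,0,0,5],[0,0,0,0,0,0,5]]]'

```text
time: 29.65
tool_pos: [0.4584, -0.3942, 0.0982]
tool_rot: [-0.604, 0.604, -0.367, 0.367]
contact_force: [-0.3, 0.9, 2.0]
gripper_width: 0.155
```

>>> carry_out --rows '[[[0,0,0,0,0,0.4,5],[0,0,0,0,0,0.8,5],[0,0,0,0,0,1,5],[0,0,0,0,0,1,5],[0,0,0.99,0.204,0.636,0.6,5]]]'

```text
time: 30.15
tool_pos: [0.4667, -0.371, 0.2552]
tool_rot: [-0.615, 0.617, -0.344, 0.349]
contact_force: [1.5, -0.2, -0.4]
gripper_width: 0.152
```

>>> carry_out --rows '[[[0,0,0.99,0.204,0.636,0,5],[0,0,0.99,0.204,0.636,0,5],[0,0,0.99,0.204,0.636,0,5],[0,0,0.99,0.204,0.636,0,5],[0,0,0.99,0.204,0.636,0,5]]]'

```text
time: 30.65
tool_pos: [0.5074, -0.2403, 0.2509]
tool_rot: [-0.667, 0.667, -0.234, 0.234]
contact_force: [-0.8, -0.1, -0.4]
gripper_width: 0.15
```

>>> carry_out --rows '[[[0,0,0.99,0.204,0.636,0,5],[0,0,0.99,0.204,0.636,0,5],[0,0,0.99,0.204,0.636,0,5],[0,0,0.99,0.204,0.636,0,5],[0,0,0.99,0.204,0.636,0,5]]]'

```text
time: 31.15
tool_pos: [0.5482, -0.1131, 0.2508]
tool_rot: [-0.697, 0.698, -0.116, 0.116]
contact_force: [0.3, -0.5, -0.5]
gripper_width: 0.147
```

>>> carry_out --rows '[[[0,0,0.99,0.204,0.636,0,5],[0,0,0.99,0.204,0.636,0,5],[0,0,0.99,0.204,0.636,-0.4,5],[0,0,0,0,0,-1,5],[0,0,0,0,0,-0.7,5]]]'

```text
time: 31.65
tool_pos: [0.5723, -0.0368, 0.1652]
tool_rot: [-0.706, 0.706, -0.043, 0.043]
contact_force: [-0.1, 0.4, 0.2]
gripper_width: 0.151
```

>>> carry_out --rows '[[[0,0,0,0,0,-0.4,5],[0,0,0,0,0,0,5],[0,0,0,0,0,0,5],[0,0,0,0,0,0,5]]]'

```text
time: 32.05
tool_pos: [0.5739, -0.0383, 0.1523]
tool_rot: [-0.706, 0.706, -0.043, 0.046]
contact_force: [0.5, 0.0, 0.2]
gripper_width: 0.15
```

```bash
python3 look.py 22 top
```

```text
32.1 [ 0.5738 -0.0383  0.1523] jawang -0.125 appr [ 0.004 -0.001 -1.   ] [ 0.77 -0.97 -0.15] 0.1479951985883293
```

>>> carry_out --rows '[[[0,0,0,0,0.01,-0.2,5],[0,0,0,0,0,-0.2,5],[0,0,0,0,0,0,5],[0,0,0,0,0,0,5]]]'

```text
time: 32.5
tool_pos: [0.5722, -0.0374, 0.1332]
tool_rot: [0.706, -0.706, 0.045, -0.044]
contact_force: [-0.4, -0.6, -0.3]
gripper_width: 0.155
```

>>> carry_out --rows '[[[0,0,0,0.015,-0.01,-0.1,5],[0,0,0,0,0,-0.1,5],[0,0,0,0,0,0,5]]]'

```text
time: 32.8
tool_pos: [0.5727, -0.0378, 0.1251]
tool_rot: [0.706, -0.706, 0.045, -0.044]
contact_force: [0.4, -0.0, -0.6]
gripper_width: 0.153
```

>>> carry_out --rows '[[[0,0,0,0,0,-0.1,5],[0,0,0,0,0,-0.1,5],[0,0,0,0,0,0,5]]]'

```text
time: 33.1
tool_pos: [0.5726, -0.0378, 0.117]
tool_rot: [0.706, -0.706, 0.045, -0.044]
contact_force: [-0.2, -0.0, -1.3]
gripper_width: 0.156
```

>>> carry_out --rows '[[[0,0,0,0,0,-0.03,5],[0,0,0,0,0,0,5],[0,0,0,0,0,0,25],[0,0,0,0,0,0,36],[0,0,0,0,0,0,36]]]'

```text
time: 33.6
tool_pos: [0.5733, -0.0379, 0.117]
tool_rot: [-0.706, 0.706, -0.044, 0.044]
contact_force: [0.4, 0.0, 0.3]
gripper_width: 0.429
```

>>> carry_out --rows '[[[0,0,0,0,0,0.3,36],[0,0,0,0,0,0.7,36],[0,0,0,0,0,1,36],[0,0,0,0,0,1,36],[0,0,-0.5,0,0,0.5,36]]]'

```text
time: 34.1
tool_pos: [0.5746, -0.0381, 0.2626]
tool_rot: [-0.705, 0.705, -0.054, 0.059]
contact_force: [0.1, 0.2, -0.7]
gripper_width: 0.419
```

>>> carry_out --rows '[[[0,0,-1,0,-0.577,0,36],[0,0,-1,0,-0.577,0,36],[0,0,-1,0,-0.577,0,36],[0,0,-1,0,-0.577,0,36],[0,0,-1,0,-0.577,0,36]]]'

```text
time: 34.6
tool_pos: [0.5732, -0.1542, 0.258]
tool_rot: [-0.684, 0.684, -0.178, 0.179]
contact_force: [0.7, 0.2, -0.5]
gripper_width: 0.422
```

>>> carry_out --rows '[[[0,0,-1,0,-0.577,0,36],[0,0,-1,0,-0.577,0,36],[0,0,-1,0,-0.577,0,36],[0,0,0,0,0,0,36]]]'

```text
time: 35.0
tool_pos: [0.5731, -0.2249, 0.2579]
tool_rot: [-0.661, 0.662, -0.249, 0.25]
contact_force: [0.8, -0.8, -0.3]
gripper_width: 0.421
```

```bash
python3 look.py 23
python3 - <<'E'
from h import *
crop("pics/scene23.png",240,130,400,250,5,"pics/b.png")
crop("pics/scene23.png",150,90,310,210,5,"pics/a.png")
E
```

```text
35.1 [ 0.5731 -0.2226  0.2574] jawang -0.718 appr [ 0.001  0.    -1.   ] [-0.14  0.15  0.07] 0.4228444031081187
```

View pics/b.png

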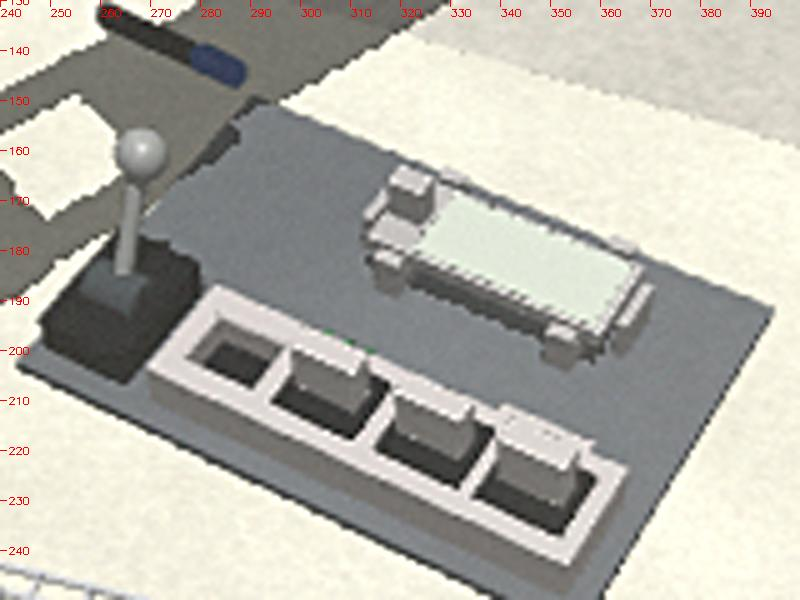

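View pics/a.png

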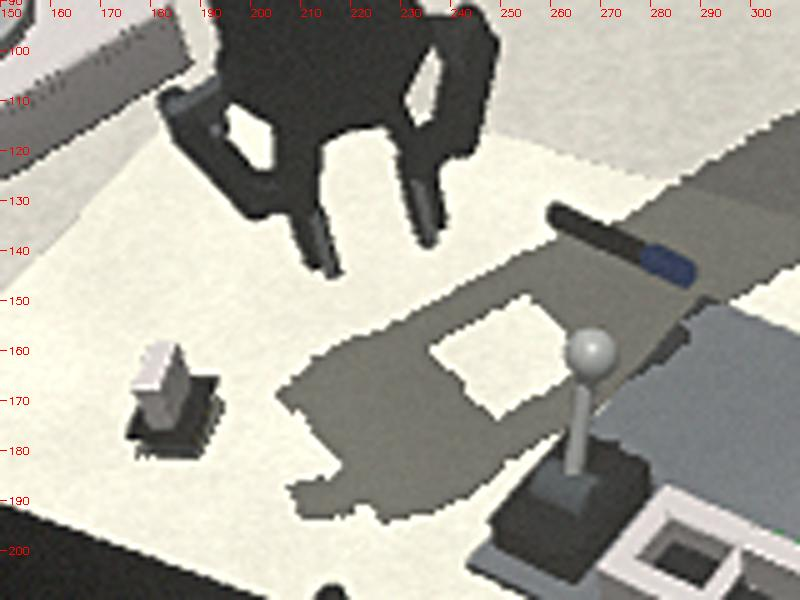

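View pics/top23.png

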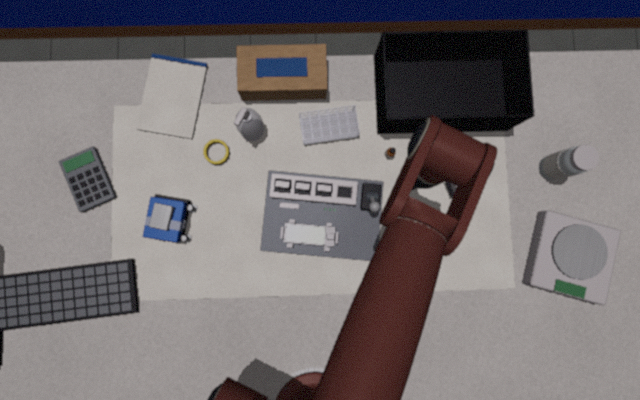

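>>> carry_out --rows '[[[0,0,-1,-0.007,-0.576,0,36],[0,0,-1,-0.007,-0.576,0,36],[0,0,-1,-0.007,-0.576,0,36],[0,0,-1,-0.007,-0.576,0,36],[0,0,-1,-0.007,-0.576,0,36]]]'

```text
time: 35.6
tool_pos: [0.5721, -0.3372, 0.2571]
tool_rot: [0.609, -0.609, 0.36, -0.36]
contact_force: [0.6, -0.3, 0.3]
gripper_width: 0.419
```

>>> carry_out --rows '[[[0,0,-1,-0.007,-0.576,0,36],[0,0,-1,-0.007,-0.576,-0.5,36],[0,0,0,0,0,-1,36],[0,0,0,0,0,-0.7,36],[0,0,0,0,0,-0.3,36]]]'

```text
time: 36.1
tool_pos: [0.5701, -0.3816, 0.1529]
tool_rot: [0.583, -0.582, 0.403, -0.399]
contact_force: [-0.4, 0.4, -0.7]
gripper_width: 0.421
```

>>> carry_out --rows '[[[0,0,0,0,0,0,36],[0,0,0,0,0,0,36]]]'

```text
time: 36.3
tool_pos: [0.5721, -0.3836, 0.1584]
tool_rot: [-0.582, 0.583, -0.4, 0.402]
contact_force: [-0.0, -0.0, 0.5]
gripper_width: 0.421
```

```bash
python3 look.py 24 scene
python3 - <<'E'
from h import *
crop("pics/scene24.png",140,90,300,210,5,"pics/b.png")
E
```

```text
36.35 [ 0.5724 -0.3841  0.1593] jawang -1.2059 appr [ 0.003 -0.002 -1.   ] [ 1.22 -1.01 -0.32] 0.4248212392936555
```

View pics/b.png

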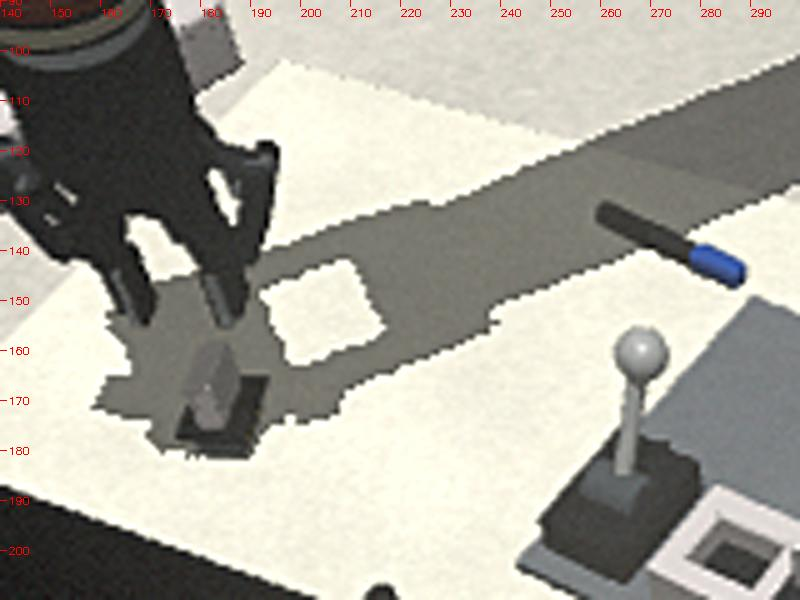

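>>> carry_out --rows '[[[0,0,0,-0.02,0,-0.5,36],[0,0,0,0,0,-0.5,36],[0,0,0,0,0,-0.42,36],[0,0,0,0,0,0,36],[0,0,0,0,0,0,36]]]'

```text
time: 36.85
tool_pos: [0.5708, -0.384, 0.1007]
tool_rot: [-0.582, 0.582, -0.401, 0.401]
contact_force: [0.4, 0.4, 0.5]
gripper_width: 0.42
```

>>> carry_out --rows '[[[0,0,0,0.01,0,-0.06,36],[0,0,0,0,0,0,36],[0,0,0,0,0,0,20],[0,0,0,0,0,0,10],[0,0,0,0,0,0,5]]]'

```text
time: 37.35
tool_pos: [0.5711, -0.3841, 0.0982]
tool_rot: [-0.582, 0.582, -0.401, 0.402]
contact_force: [-0.9, -0.5, 2.3]
gripper_width: 0.151
```

>>> carry_out --rows '[[[0,0,0,0,0,0,5],[0,0,0,0,0,0,5],[0,0,0,0,0,0,5]]]'

```text
time: 37.65
tool_pos: [0.5711, -0.3841, 0.0982]
tool_rot: [-0.582, 0.582, -0.401, 0.402]
contact_force: [-0.6, -0.3, 3.5]
gripper_width: 0.152
```

>>> carry_out --rows '[[[0,0,0,0,0,0.4,5],[0,0,0,0,0,0.8,5],[0,0,0,0,0,1,5],[0,0,0,0,0,1,5],[0,0,0.97,-0.008,0.457,0.6,5]]]'

```text
time: 38.15
tool_pos: [0.5709, -0.3673, 0.2545]
tool_rot: [-0.595, 0.596, -0.379, 0.383]
contact_force: [0.5, 0.3, 0.1]
gripper_width: 0.15
```

>>> carry_out --rows '[[[0,0,0.97,-0.008,0.457,0,5],[0,0,0.97,-0.008,0.457,0,5],[0,0,0.97,-0.008,0.457,0,5],[0,0,0.97,-0.008,0.457,0,5],[0,0,0.97,-0.008,0.457,0,5]]]'

```text
time: 38.65
tool_pos: [0.5685, -0.2731, 0.2498]
tool_rot: [0.652, -0.652, 0.275, -0.274]
contact_force: [-0.1, 0.4, -0.2]
gripper_width: 0.149
```

>>> carry_out --rows '[[[0,0,0.97,-0.008,0.457,0,5],[0,0,0.97,-0.008,0.457,0,5],[0,0,0.97,-0.008,0.457,0,5],[0,0,0.97,-0.008,0.457,0,5],[0,0,0.97,-0.008,0.457,0,5]]]'

```text
time: 39.15
tool_pos: [0.5669, -0.1818, 0.2498]
tool_rot: [0.689, -0.688, 0.161, -0.161]
contact_force: [0.7, 0.6, -2.2]
gripper_width: 0.152
```

>>> carry_out --rows '[[[0,0,0.97,-0.008,0.457,0,5],[0,0,0.97,-0.008,0.457,0,5],[0,0,0.97,-0.008,0.457,0,5],[0,0,0.97,-0.008,0.457,0,5],[0,0,0.97,-0.008,0.457,0,5]]]'

```text
time: 39.65
tool_pos: [0.5653, -0.0904, 0.2498]
tool_rot: [0.706, -0.706, 0.043, -0.042]
contact_force: [0.5, -0.1, -0.3]
gripper_width: 0.153
```

>>> carry_out --rows '[[[0,0,0,0,0,-0.8,5],[0,0,0,0,0,-1,5],[0,0,0,0,0,-0.7,5],[0,0,0,0,0,0,5],[0,0,0,0,0,0,5]]]'

```text
time: 40.15
tool_pos: [0.5656, -0.0913, 0.1499]
tool_rot: [0.706, -0.706, 0.044, -0.043]
contact_force: [0.6, 0.6, 0.3]
gripper_width: 0.15
```

```bash
python3 look.py 25 scene
python3 - <<'E'
from h import *
crop("pics/scene25.png",240,130,400,250,5,"pics/b.png")
E
```

```text
40.2 [ 0.5665 -0.0915  0.1514] jawang -0.1233 appr [ 0.002 -0.001 -1.   ] [ 0.78 -0.5   0.67] 0.15334555803207645
```

View pics/b.png

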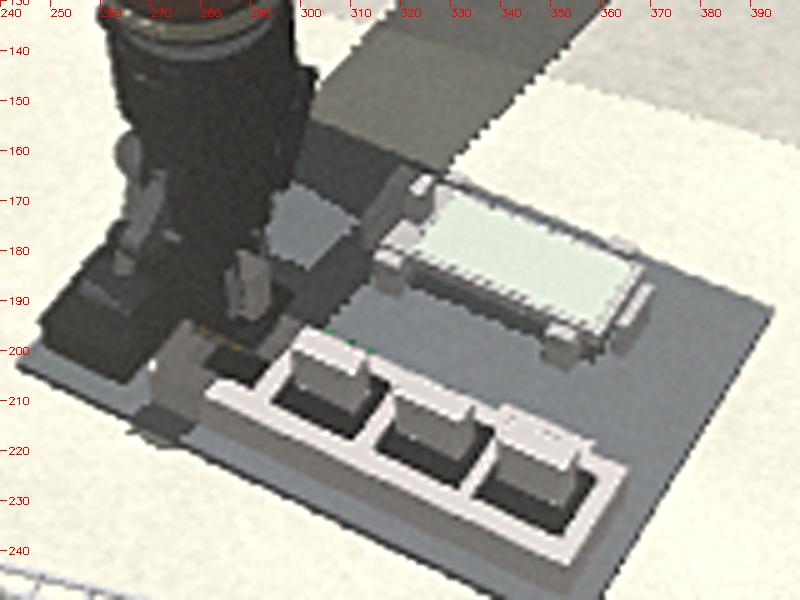

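>>> carry_out --rows '[[[0,0,0,0,0,-0.2,5],[0,0,0,0,0,-0.2,5],[0,0,0,0,0,0,5],[0,0,0,0,0,0,5]]]'

```text
time: 40.6
tool_pos: [0.5656, -0.0913, 0.1334]
tool_rot: [0.706, -0.706, 0.044, -0.043]
contact_force: [-0.5, -0.6, -0.9]
gripper_width: 0.154
```

>>> carry_out --rows '[[[0,0,0,0.01,0,-0.1,5],[0,0,0,0,0,-0.1,5],[0,0,0,0,0,0,5]]]'

```text
time: 40.9
tool_pos: [0.5663, -0.0918, 0.1253]
tool_rot: [-0.705, 0.706, -0.043, 0.044]
contact_force: [0.5, -1.8, -1.9]
gripper_width: 0.151
```

>>> carry_out --rows '[[[0,0,0,0,0,-0.08,5],[0,0,0,0,0,-0.08,5],[0,0,0,0,0,0,5]]]'

```text
time: 41.2
tool_pos: [0.5662, -0.0919, 0.1188]
tool_rot: [-0.705, 0.706, -0.043, 0.044]
contact_force: [1.8, -5.9, -1.7]
gripper_width: 0.148
```

>>> carry_out --rows '[[[0,0,0,0,-0.02,-0.07,5],[0,0,0,0,0,-0.02,5],[0,0,0,0,0,0,5],[0,0,0,0,0,0,25],[0,0,0,0,0,0,36]]]'

```text
time: 41.7
tool_pos: [0.5656, -0.0914, 0.1147]
tool_rot: [0.706, -0.705, 0.044, -0.043]
contact_force: [0.7, -0.2, -0.1]
gripper_width: 0.417
```

>>> carry_out --rows '[[[0,0,0,0,0,0,36],[0,0,0,0,0,0.3,36],[0,0,0,0,0,0.7,36],[0,0,0,0,0,1,36],[0,0,0,-0.3,0,1,36]]]'

```text
time: 42.2
tool_pos: [0.5543, -0.0919, 0.2373]
tool_rot: [0.706, -0.706, 0.043, -0.043]
contact_force: [0.5, -0.2, 0.0]
gripper_width: 0.421
```

>>> carry_out --rows '[[[0,0,0,-0.8,0,0,5],[0,0,0,-0.8,-0.3,0,5],[0,0,0,-0.8,-0.5,0,0],[0,0,0,-0.8,-0.5,0,0],[0,0,0,0,-0.5,0,0]]]'

```text
time: 42.7
tool_pos: [0.4234, -0.164, 0.2356]
tool_rot: [0.706, -0.706, 0.044, -0.044]
contact_force: [0.3, -0.3, 0.7]
gripper_width: -0.003
```

```bash
python3 look.py 26
python3 - <<'E'
from h import *
crop("pics/scene26.png",240,130,400,250,5,"pics/b.png")
crop("pics/top26.png",262,165,392,265,6,"pics/a.png")
E
```

```text
42.8 [ 0.4255 -0.1655  0.2366] jawang -0.1263 appr [ 0.002 -0.001 -1.   ] [0.98 0.87 0.25] -3.952358697055e-05
```

View pics/b.png

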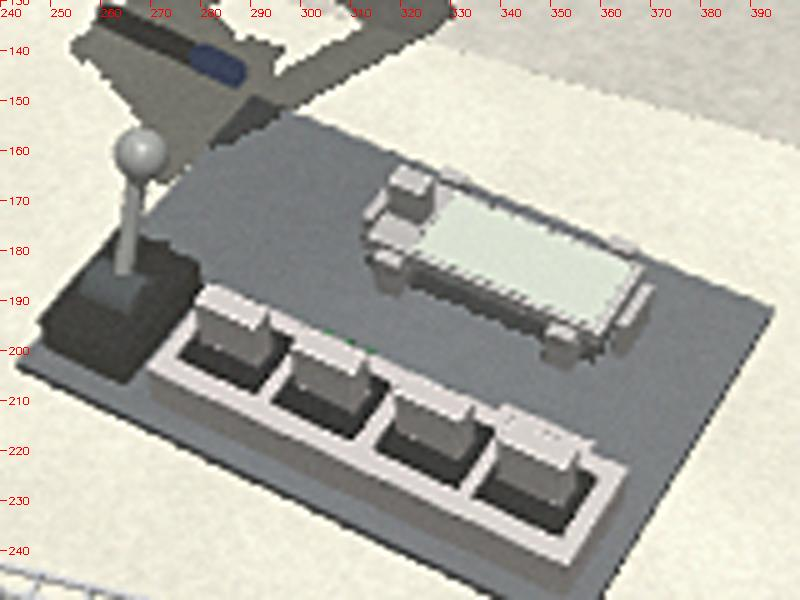

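View pics/a.png

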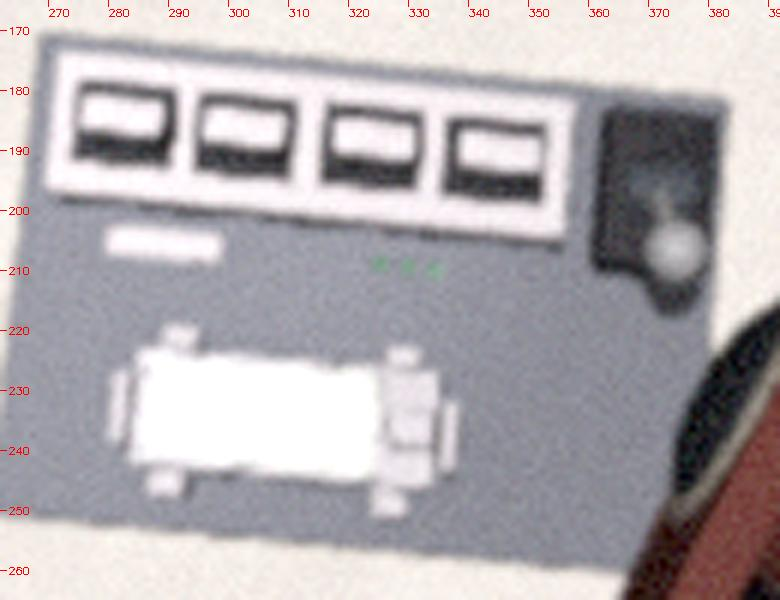

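Run:
```python
from h import *
a=un((676,246),262,165,6); b=un((140,153),240,130,5)
for z in (.08,.09,.1,.11,.12,.13): print(z,(bp("top",a,z)[0]+[.003,.001,0]).round(4),(bp("scene",b,z)[0]-[.0025,0,0]).round(4))
# pivot block etc
print(state()["joint_pos"].round(2))
```

```text
0.08 [ 0.5241 -0.1612  0.08  ] [ 0.5048 -0.171   0.08  ]
0.09 [ 0.5234 -0.1596  0.09  ] [ 0.513  -0.1653  0.09  ]
0.1 [ 0.5226 -0.1579  0.1   ] [ 0.5212 -0.1597  0.1   ]
0.11 [ 0.5219 -0.1563  0.11  ] [ 0.5294 -0.1541  0.11  ]
0.12 [ 0.5212 -0.1546  0.12  ] [ 0.5376 -0.1484  0.12  ]
0.13 [ 0.5204 -0.153   0.13  ] [ 0.5458 -0.1428  0.13  ]
[-0.53 -0.32  2.06 -0.    1.4  -0.41]
```

>>> carry_out --rows '[[[0,0,0,0.6,0.2,0,0],[0,0,0,0.6,0.13,-0.6,0],[0,0,0,0,0,-0.9,0],[0,0,0,0,0,-0.46,0],[0,0,0,0,0,0,0]]]'

```text
time: 43.3
tool_pos: [0.4727, -0.1491, 0.1539]
tool_rot: [0.707, -0.705, 0.045, -0.041]
contact_force: [-0.1, 0.7, 0.5]
gripper_width: 0.001
```

```bash
python3 look.py 27
python3 - <<'E'
from h import *
crop("pics/scene27.png",220,90,340,210,5,"pics/b.png")
E
```

```text
43.4 [ 0.4745 -0.1505  0.1577] jawang -0.1227 appr [ 0.  0. -1.] [-0.37  0.04  0.68] 0.0008176366119772426
```

View pics/b.png

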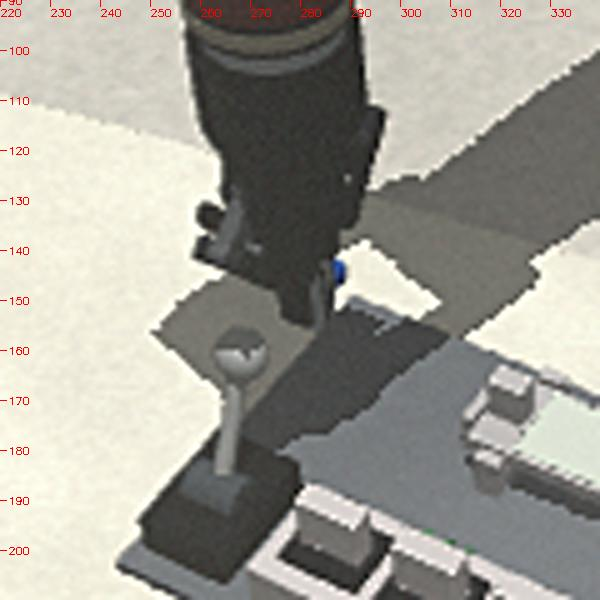

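>>> carry_out --rows '[[[0,0,0,0.2,-0.04,0,0],[0,0,0,0.3,-0.037,0,0],[0,0,0,0.3,-0.037,0,0],[0,0,0,0.3,-0.037,0,0],[0,0,0,0.3,-0.037,0,0]]]'

```text
time: 43.9
tool_pos: [0.5315, -0.1587, 0.1575]
tool_rot: [-0.706, 0.706, -0.043, 0.044]
contact_force: [-0.8, -0.2, 1.3]
gripper_width: 0.0
```

```bash
python3 look.py 28 scene
python3 - <<'E'
from h import *
crop("pics/scene28.png",220,90,340,210,5,"pics/b.png")
E
```

```text
43.95 [ 0.5328 -0.159   0.1577] jawang -0.1232 appr [ 0.003 -0.001 -1.   ] [-0.91 -0.41  0.91] 0.003208719676594381
```

View pics/b.png

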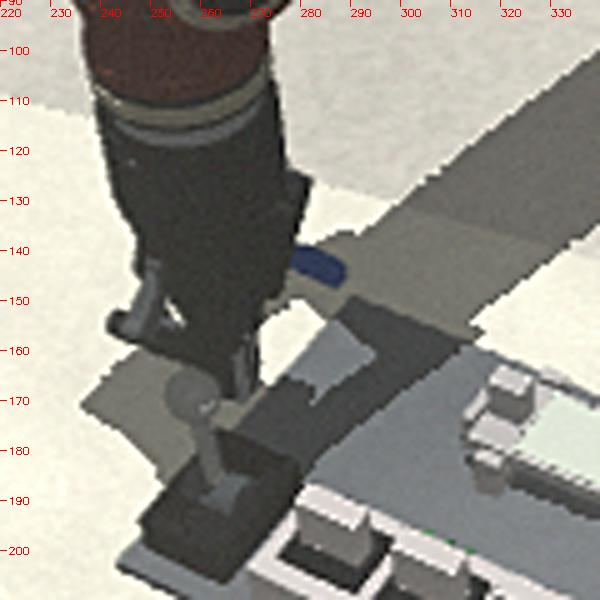

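Lever is moving. Continue.

>>> carry_out --rows '[[[0,0,0,0.3,-0.037,0,0],[0,0,0,0.3,-0.037,0,0],[0,0,0,0.25,-0.03,0,0],[0,0,0,0,0,0,0]]]'

```text
time: 44.35
tool_pos: [0.5629, -0.1624, 0.1564]
tool_rot: [0.706, -0.705, 0.046, -0.04]
contact_force: [-10.0, 1.1, 6.0]
gripper_width: -0.0
```

```bash
python3 look.py 29 scene
python3 - <<'E'
from h import *
crop("pics/scene29.png",210,90,330,210,5,"pics/b.png")
E
```

```text
44.4 [ 0.5628 -0.1624  0.1564] jawang -0.1228 appr [-0.008  0.001 -1.   ] [-9.6   1.51  5.08] -0.00237906932918208
```

View pics/b.png

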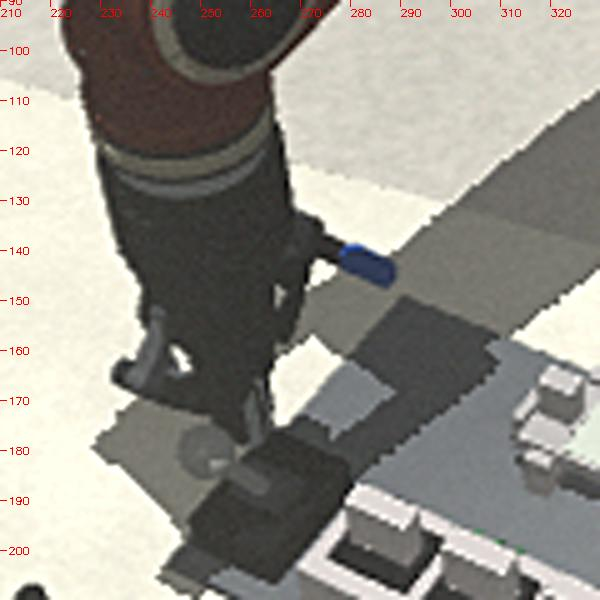

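>>> carry_out --rows '[[[0,0,0,0.06,0,0,0],[0,0,0,0,0,0,0],[0,0,0,-0.3,0.03,0,0],[0,0,0,-0.6,0.05,0,0],[0,0,0,-0.9,0.1,0,0]]]'

```text
time: 44.9
tool_pos: [0.4953, -0.1558, 0.1578]
tool_rot: [-0.706, 0.706, -0.042, 0.044]
contact_force: [-0.1, -0.2, -0.0]
gripper_width: -0.003
```

>>> carry_out --rows '[[[0,0,0,-0.6,0,0.5,0],[0,0,0,0,0,1,0],[0,0,0,0,0,1,0],[0,0,0,-0.5,-0.8,0.5,0],[0,0,0,-0.5,-0.8,0,0]]]'

```text
time: 45.4
tool_pos: [0.4321, -0.2207, 0.2825]
tool_rot: [-0.704, 0.708, -0.039, 0.046]
contact_force: [0.3, -0.1, 0.4]
gripper_width: -0.002
```

>>> carry_out --rows '[[[0,0,0,0,-0.8,0,0],[0,0,0,0,-0.8,0,0],[0,0,0,0,0,0,0],[0,0,0,0,0,0,0]]]'

```text
time: 45.8
tool_pos: [0.4306, -0.2838, 0.2771]
tool_rot: [0.706, -0.706, 0.044, -0.044]
contact_force: [0.7, 0.4, 0.2]
gripper_width: -0.002
```

```bash
python3 look.py 30
python3 - <<'E'
from h import *
crop("pics/scene30.png",240,130,400,250,5,"pics/b.png")
b=cv2.imread("pics/b.png")
crop("pics/top30.png",262,165,392,265,6,"pics/a.png")
E
```

```text
45.9 [ 0.4307 -0.2827  0.277 ] jawang -0.1225 appr [ 0.  0. -1.] [-0.03 -0.16 -0.52] 0.0012438276245614465
```

View pics/b.png

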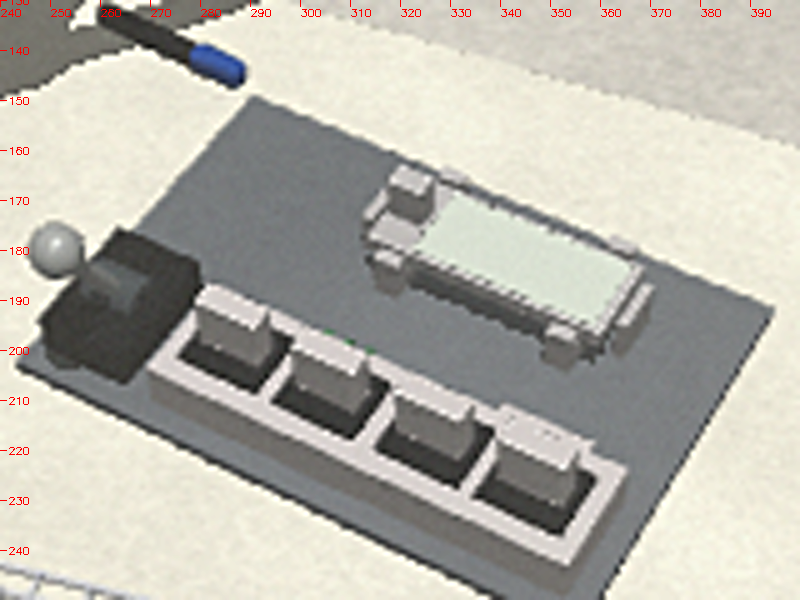

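View pics/a.png

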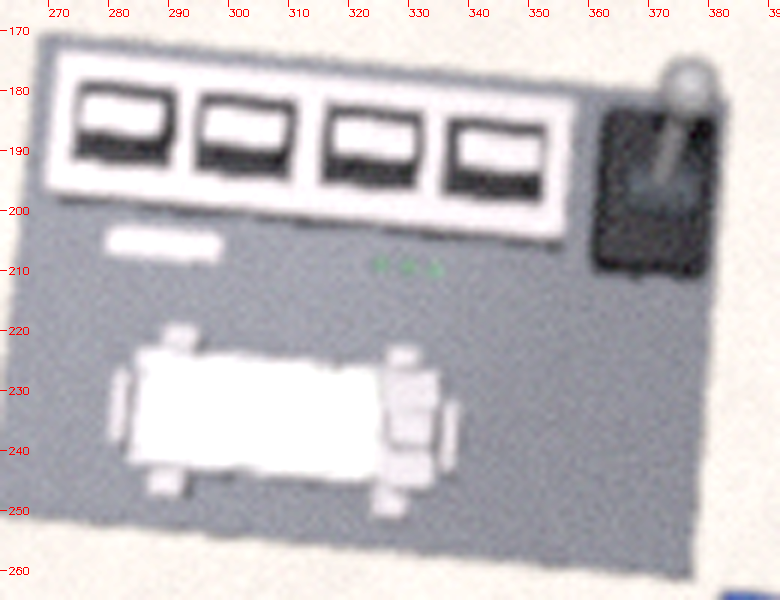

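View pics/scene30.png

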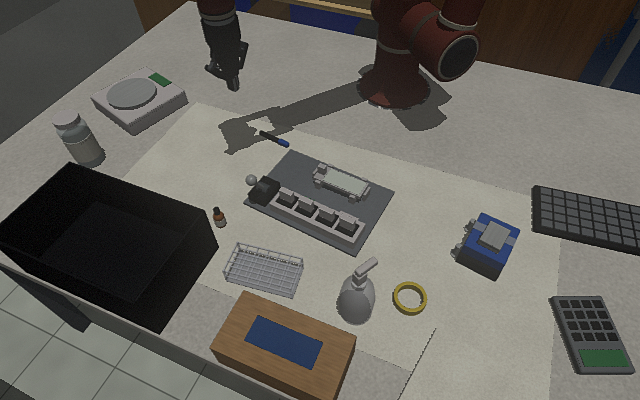

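```bash
python3 -c "
from plant import *
print(job_done()); print(state()['time'])"
```

```text
the job is handed in; nothing more can be done
None
the job is handed in; nothing more can be done
```

The sample reader is set up and handed in at about 46 s of the 210 s allowed. The hand-in gives no verdict, so the results below come from my own last pictures and force readings.

- **Tile:** I drew it out between the posts. The stack slid only a few mm onto the posts, then settled flat on the desk. The tile lies flat in the cradle, centred between the walls and released.
- **Cartridges:** All four are upright in sockets of their own. They went in freely, except the last, which brushed the wall at about 6 N before seating. In the final pictures all four look level with each other. One was knocked aside during the run; I measured it again before picking it up.
- **Latch:** I pushed the lever over until it met a firm stop at about 10 N. The knob moved about 66 mm, which fits a full swing, and it stayed there when I backed off.
- **Other things:** The stack stands upright and the bystanders look to be where they began. The robot is clear of everything.

The two cameras disagreed by about 5–6 mm in x. I corrected for this from the held tile's position, and the cartridge fits agreed with the corrected positions.

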